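# Stop the cleat sander and lay out the cleats

### The arm

A 6-joint arm with a two-finger parallel gripper is mounted at the origin on the work surface. World frame = base frame: x ahead of the robot, y to its left, z up, the work surface at z = 0. Lengths are in mm, angles in rad, forces in N, time in s.
With the tool pointing down it reaches from about 300 to 750 mm from the base axis. Payload 8.5 kg.
Tool frame: the origin (TCP) lies at the very end of the fingers, on their centre line; the grasp point (between the pads) lies 19 mm behind it; z points along the fingers, y is the line along which they close (so a half turn about z gives the same grasp; the last joint's range is limited). The gripper opens to 88 mm and grips with 3 to 60 N. Pads are 18 mm wide; open, the fingers measure 123 mm over their backs; the gripper's body (75 mm by 187 mm) begins 45 mm behind the grasp point.
Start: joints at [1.008, 0.381, 1.297, -0, 1.464, -0.215], TCP at [187.447, 517.053, 238.748] pointing down, gripper open.
Joint ranges: [-3.11, 3.11], [-0.89, 2.33], [0.22, 2.48], [-1.42, 4.56], [0.17, 2.85], [-2.88, 2.88]. Speed limits (rad/s): [2.39, 2.39, 3.14, 3.14, 3.14, 3.14].

### API

Orientations are given as a 3x3 rotation matrix whose columns are the frame's x, y, z axes.
In Python, from workcell import ctrl, eyes gives the robot as it stands. The module is installed in compiled form; this text tells all that it offers.
- The arm moves only by the tool drive_tool, never from a script. Its argument "targets" is a list of rows, each a list of 7 numbers: the turn, a rotation vector about the tool's x, y, z in rad, then the shift along the tool's x, y, z in m, then the closure, from 0 (fully open) to 1 (shut). A call has 1 to 12 rows; each row is the pose to reach, as a shift and turn from the pose commanded when the call began, along the tool's axes at that moment; what a row does not reach only later rows make up. A row lasts 1/12 s, in which the tool goes at most 41.7 mm and 7.16 degrees, less where a joint would pass 70% of its speed; a pose out of reach is approached as far as the arm can. A call with a gripper value outside its range is refused whole. The fingers move at their own pace and stop on an object; "force" is the grip in N (left out, the last holds). Time passes only in rows, so rows that repeat a pose let the fingers close. It gives the time, the measured TCP pose, the force, the opening and the grip force at its end, in the units of the state.
- ctrl.get_state(): the state, without advancing time (a new reading comes with each control period).
- eyes.grab_frame(name): name is "scene" or "side" or "wrist"; returns a dict with "pixels" (480x640x3 uint8, red, green, blue), "fx", "fy", "cx", "cy" (pixels), "eye" and "orientation" of the camera in the world. Camera axes: x right, y down, z forward; pixel columns grow to the right and rows downward; lengths in mm; the calibration is good to about 2 mm. A picture is of the moment at which its call begins. There is no depth.
- ctrl.hand_in(): hands the job in; it is judged then, once.
Trained networks look in the newest picture that a camera, given by its name, has taken for a name from the list of things; names that differ only in an ending like _2 or _b are one class to them, and where a whole thing is asked for, a point or a joint stands for the part that bears it (a point fixed in the world has none). Each returns a list of dicts, best first, with "score" (0 to 1); they miss things now and then, are a little off and sometimes report something else, mostly with a low value. They report only what shows in the picture. A call takes as long as a camera call. They do not tell look-alikes from the thing itself.
- eyes.find_in(target, camera): "box" ([left, top, width, height] in pixels, round what is visible of it).
The state is a dict: "time": time; "joint_pos": joint angles; "joint_vel": joint speeds; "effort": joint torques, N m; "tcp_pos": TCP position; "tool_rot": TCP orientation; "ft_force": force on the tool from outside, world axes, zero at the start; "wrist_torque": the same for the moment, N m; "grip_width": opening from 0.0 (shut) to 1.0 (fully open); "gripper_force": force on a finger pad.
Only numpy, scipy, OpenCV 4.12 (cv2) and the standard library are available. Lean on these libraries where they do the work, as an engineer would, in place of code of your own. Each camera call takes 0.05 s, during which the arm holds its last target. There are 200 camera calls.

### The job

The batch of wooden cleats has come off the sander: first switch off both of its drives by setting each three-position toggle straight upright in its narrow centre off position, and leave them off. Only then take every cleat from the belt and set it on its foot on the tray, one to a bay, in the middle of the bay and in line with the bay's long side, so that they stand in neat rows. Leave the spool, mallet and tin where they are.

Things in the scene. Friction and masses are not known exactly. Their poses are not given: they have to be found in the camera images.
- belt_table: flat black rubber belt on a low green frame, 260 (its x) x 300 (its y) mm, origin at the middle of its underside, flat top 40 mm above the bench; fixed, its belt does not move during the job
- tray: shallow wooden tray, 280 (its x) x 305 (its y) mm outside, walls 8 mm thick and 14 mm high, fixed to the bench; origin at the middle of its underside, floor 6 mm above it. Dark flush strips divide the floor into six bays, two rows along x by three columns along y, each 130 mm long (tray x) and 95 mm wide (tray y)
- bay1 (a point): centre of bay 1 on the tray floor, axes as the tray's; bay long side along x
- bay2 (a point): centre of bay 2 on the tray floor, axes as the tray's; bay long side along x
- bay3 (a point): centre of bay 3 on the tray floor, axes as the tray's; bay long side along x
- bay4 (a point): centre of bay 4 on the tray floor, axes as the tray's; bay long side along x
- bay5 (a point): centre of bay 5 on the tray floor, axes as the tray's; bay long side along x
- bay6 (a point): centre of bay 6 on the tray floor, axes as the tray's; bay long side along x
- cleat1: wooden horn cleat (4 to 6 alike are present, on the belt at the start), 111 mm long (x), 51 mm high, 0.07 to 0.14 kg. Foot 70 x 40 x 10 mm (x, y, z); above it, 10 to 38 mm up, a stem 44 mm long (x) and 22 mm wide (y), to be gripped across y; on top two horns 19 mm thick, rising a little to their tips. Origin: middle of the foot's underside, z up
- cleat2: wooden horn cleat (4 to 6 alike are present, on the belt at the start), 111 mm long (x), 51 mm high, 0.07 to 0.14 kg. Foot 70 x 40 x 10 mm (x, y, z); above it, 10 to 38 mm up, a stem 44 mm long (x) and 22 mm wide (y), to be gripped across y; on top two horns 19 mm thick, rising a little to their tips. Origin: middle of the foot's underside, z up
- cleat3: wooden horn cleat (4 to 6 alike are present, on the belt at the start), 111 mm long (x), 51 mm high, 0.07 to 0.14 kg. Foot 70 x 40 x 10 mm (x, y, z); above it, 10 to 38 mm up, a stem 44 mm long (x) and 22 mm wide (y), to be gripped across y; on top two horns 19 mm thick, rising a little to their tips. Origin: middle of the foot's underside, z up
- cleat4: wooden horn cleat (4 to 6 alike are present, on the belt at the start), 111 mm long (x), 51 mm high, 0.07 to 0.14 kg. Foot 70 x 40 x 10 mm (x, y, z); above it, 10 to 38 mm up, a stem 44 mm long (x) and 22 mm wide (y), to be gripped across y; on top two horns 19 mm thick, rising a little to their tips. Origin: middle of the foot's underside, z up
- cleat5: wooden horn cleat (4 to 6 alike are present, on the belt at the start), 111 mm long (x), 51 mm high, 0.07 to 0.14 kg. Foot 70 x 40 x 10 mm (x, y, z); above it, 10 to 38 mm up, a stem 44 mm long (x) and 22 mm wide (y), to be gripped across y; on top two horns 19 mm thick, rising a little to their tips. Origin: middle of the foot's underside, z up
- cleat6: wooden horn cleat (4 to 6 alike are present, on the belt at the start), 111 mm long (x), 51 mm high, 0.07 to 0.14 kg. Foot 70 x 40 x 10 mm (x, y, z); above it, 10 to 38 mm up, a stem 44 mm long (x) and 22 mm wide (y), to be gripped across y; on top two horns 19 mm thick, rising a little to their tips. Origin: middle of the foot's underside, z up
- switch_a_base: grey switch box 70 (its x) x 80 (its y) x 45 mm high, fixed to the bench, origin at the middle of its underside; carries the toggle of one of the two drives of the sander, left leaning to its positive side. The lever's pivot is in the middle of the box's top, 45 mm straight above the origin, and the lever swings in the box's y-z plane
- switch_a (a joint): angle of the toggle in rad: 0 = upright = centre off, +0.5 = leaning to the box's +y (forward, end stop), -0.5 = to its -y (reverse, end stop). Off is a narrow position: within about 0.1 rad of upright. Friction holds the lever wherever it is left (it does not snap by itself); about 1.5 N at the knob moves it
- switch_a_knob (a point): centre of the toggle's black ball knob, 32 mm diameter, 85 mm from the pivot along the lever (steel rod 12 mm thick); axes turn with the lever, z along it
- switch_b_base: grey switch box 70 (its x) x 80 (its y) x 45 mm high, fixed to the bench, origin at the middle of its underside; carries the toggle of the other drive, left leaning to its negative side. The lever's pivot is in the middle of the box's top, 45 mm straight above the origin, and the lever swings in the box's y-z plane
- switch_b (a joint): angle of the toggle in rad: 0 = upright = centre off, +0.5 = leaning to the box's +y (forward, end stop), -0.5 = to its -y (reverse, end stop). Off is a narrow position: within about 0.1 rad of upright. Friction holds the lever wherever it is left (it does not snap by itself); about 1.5 N at the knob moves it
- switch_b_knob (a point): centre of the toggle's black ball knob, 32 mm diameter, 85 mm from the pivot along the lever (steel rod 12 mm thick); axes turn with the lever, z along it
- spool: bystander: twine spool 80 mm diameter, 70 mm high, origin under its centre
- mallet: bystander: wooden mallet lying flat, 230 mm long, origin under the middle of its length
- tin: bystander: steel tin 72 mm diameter, 75 mm high, origin under its centre
Not all that is in view belongs to the job. Leave any green look-alike of the cleat3 alone.

How it is judged (in metres and radians):
On the way, in this order (a step that is already met when the one before it is completed fails the run):
1. both toggles are in their centre off position (value of joint switch_a between -0.12 and 0.12 rad and value of joint switch_b between -0.12 and 0.12 rad), for 0.4 s.
2. every cleat has been set down on the tray (z of each of cleat1, cleat2, cleat3, cleat4, cleat5, cleat6 in the frame of tray below 0.02 m and x of cleat1 in the frame of tray between -0.14 and 0.14 m and y of cleat1 in the frame of tray between -0.15 and 0.15 m and x of cleat2 in the frame of tray between -0.14 and 0.14 m and y of cleat2 in the frame of tray between -0.15 and 0.15 m and x of cleat3 in the frame of tray between -0.14 and 0.14 m and y of cleat3 in the frame of tray between -0.15 and 0.15 m and x of cleat4 in the frame of tray between -0.14 and 0.14 m and y of cleat4 in the frame of tray between -0.15 and 0.15 m and x of cleat5 in the frame of tray between -0.14 and 0.14 m and y of cleat5 in the frame of tray between -0.15 and 0.15 m and x of cleat6 in the frame of tray between -0.14 and 0.14 m and y of cleat6 in the frame of tray between -0.15 and 0.15 m), for 0.2 s.
At the end, for the whole second after the job is handed in: Both toggles within 0.12 rad of upright; every cleat at rest on its foot on the tray floor (tilt under 0.12 rad), its middle within 18 mm of the centre of a bay that it shares with no other cleat, its length within 0.22 rad of the bay's long side (all of step 1 and (horizontal distance between cleat1 and bay1 below 0.018 m or horizontal distance between cleat1 and bay2 below 0.018 m or horizontal distance between cleat1 and bay3 below 0.018 m or horizontal distance between cleat1 and bay4 below 0.018 m or horizontal distance between cleat1 and bay5 below 0.018 m or horizontal distance between cleat1 and bay6 below 0.018 m) and angle between the x axis of each of cleat1, cleat2, cleat3, cleat4, cleat5, cleat6 and the x axis of tray, either way round below 0.22 rad and angle between each of cleat1, cleat2, cleat3, cleat4, cleat5, cleat6's own z axis and vertical below 0.12 rad and z of each of cleat1, cleat2, cleat3, cleat4, cleat5, cleat6 in the frame of tray below 0.012 m and contact force between each of cleat1, cleat2, cleat3, cleat4, cleat5, cleat6 and tray above 0.1 N and (horizontal distance between cleat2 and bay1 below 0.018 m or horizontal distance between cleat2 and bay2 below 0.018 m or horizontal distance between cleat2 and bay3 below 0.018 m or horizontal distance between cleat2 and bay4 below 0.018 m or horizontal distance between cleat2 and bay5 below 0.018 m or horizontal distance between cleat2 and bay6 below 0.018 m) and (horizontal distance between cleat3 and bay1 below 0.018 m or horizontal distance between cleat3 and bay2 below 0.018 m or horizontal distance between cleat3 and bay3 below 0.018 m or horizontal distance between cleat3 and bay4 below 0.018 m or horizontal distance between cleat3 and bay5 below 0.018 m or horizontal distance between cleat3 and bay6 below 0.018 m) and (horizontal distance between cleat4 and bay1 below 0.018 m or horizontal distance between cleat4 and bay2 below 0.018 m or horizontal distance between cleat4 and bay3 below 0.018 m or horizontal distance between cleat4 and bay4 below 0.018 m or horizontal distance between cleat4 and bay5 below 0.018 m or horizontal distance between cleat4 and bay6 below 0.018 m) and (horizontal distance between cleat5 and bay1 below 0.018 m or horizontal distance between cleat5 and bay2 below 0.018 m or horizontal distance between cleat5 and bay3 below 0.018 m or horizontal distance between cleat5 and bay4 below 0.018 m or horizontal distance between cleat5 and bay5 below 0.018 m or horizontal distance between cleat5 and bay6 below 0.018 m) and (horizontal distance between cleat6 and bay1 below 0.018 m or horizontal distance between cleat6 and bay2 below 0.018 m or horizontal distance between cleat6 and bay3 below 0.018 m or horizontal distance between cleat6 and bay4 below 0.018 m or horizontal distance between cleat6 and bay5 below 0.018 m or horizontal distance between cleat6 and bay6 below 0.018 m) and horizontal distance between cleat1 and cleat2 above 0.045 m and horizontal distance between each of cleat1, cleat2 and cleat3 above 0.045 m and horizontal distance between each of cleat1, cleat2, cleat3 and cleat4 above 0.045 m and horizontal distance between each of cleat1, cleat2, cleat3, cleat4 and cleat5 above 0.045 m and horizontal distance between each of cleat1, cleat2, cleat3, cleat4, cleat5 and cleat6 above 0.045 m and linear speed of each of cleat1, cleat2, cleat3, cleat4, cleat5, cleat6 below 0.02 m/s); the robot touches nothing.
It fails at once if a cleat is carried off (more than 0.1 m from its start) while a toggle is not off (more than 0.3 rad from upright) ((value of joint any of switch_a, switch_b above 0.3 rad or value of joint any of switch_a, switch_b below -0.3 rad) and distance of any of cleat1, cleat2, cleat3, cleat4, cleat5, cleat6 from where it was at the start of the episode above 0.1 m).
It fails at once if the spool, mallet or tin is moved by more than 40 mm (distance of any of spool, mallet, tin from where it was at the start of the episode above 0.04 m).
Of cleat1, cleat2, cleat3, cleat4, cleat5, cleat6 only 4 to 6 are there at a start; the rules pass over those that are not, and their reading is None.
At some moment in a run one of cleat1, cleat2, cleat3, cleat4, cleat5, cleat6 may be knocked a few centimetres aside while the robot is not near it.
It also fails if it takes over 210 s, if anything falls off the work surface, if the arm or the gripper's body presses on something with over 40 N, if the wrist force passes 120 N, or if a joint passes its speed limit or range.

## Working session

There is one attempt and no reset: what is moved stays moved. The work goes in short steps, Python scripts to look and compute and a tool call to move; the robot and the scene stay as the last step left them, time stands still between calls to the robot, and variables do not carry over. Pictures are saved under pics/ and viewed, at most 14 in all, crops included, and the job is handed in when it is done.

Besides the shell and the picture viewer there is one more tool, called after ">>>" as name([rows], argument=value, ...), one row to a line, values as JSON. drive_tool: Moves the arm, as the interface text tells. Its arguments: {"type":"object","properties":{"targets":{"type":"array"},"force":{"type":"number"}},"required":["targets"]}

```bash
mkdir -p pics; ls; cat > h.py <<'E'
import numpy as np, cv2
from workcell import ctrl, eyes
def grab(n, save=None):
    f=eyes.grab_frame(n)
    if save: cv2.imwrite('pics/'+save+'.png', cv2.cvtColor(np.asarray(f['pixels']),cv2.COLOR_RGB2BGR))
    return f
def ray(f,u,v):
    R=np.array(f['orientation']).reshape(3,3)
    return np.array(f['eye']), R@np.array([(u-f['cx'])/f['fx'],(v-f['cy'])/f['fy'],1.])
def at_z(f,u,v,z):
    e,d=ray(f,u,v); return e+d*(z-e[2])/d[2]
def proj(f,p):
    R=np.array(f['orientation']).reshape(3,3); c=R.T@(np.array(p,float)-np.array(f['eye']))
    return np.array([f['fx']*c[0]/c[2]+f['cx'], f['fy']*c[1]/c[2]+f['cy']])
E
python3 - <<'E'
from h import *
s=ctrl.get_state(); print({k:np.round(v,3).tolist() for k,v in s.items()})
for n in ('scene','side','wrist'):
    f=grab(n,n+'0'); print(n,[np.round(f[k],3).tolist() for k in('fx','cx','cy','eye','orientation')])
    for t in ('cleat1','switch_a_base','switch_a_knob','tray','belt_table','spool','mallet','tin'):
        print(t,[(np.round(d['box']).tolist(),round(d['score'],2)) for d in eyes.find_in(t,n)])
E
```

```text
pics
{'time': 0.0, 'joint_pos': [1.008, 0.381, 1.298, 0.0, 1.464, -0.215], 'joint_vel': [-0.0, -0.0, 0.001, -0.001, -0.0, -0.003], 'effort': [-0.0, -43.794, -22.456, 0.071, 0.035, -0.0], 'tcp_pos': [187.298, 516.827, 238.145], 'tool_rot': [[-0.94, 0.341, -0.001], [0.341, 0.94, -0.001], [0.0, -0.001, -1.0]], 'ft_force': [-0.399, -0.389, -0.179], 'wrist_torque': [0.038, 0.0, -0.027], 'gripper_force': 0.0, 'grip_width': 1.002}
scene [543.004, 322.549, 244.224, [1322.523, 591.975, 929.875], [[-0.564, 0.568, -0.599], [0.825, 0.371, -0.426], [-0.019, -0.735, -0.678]]]
cleat1 [([390.0, 268.0, 28.0, 47.0], 0.93), ([352.0, 252.0, 33.0, 36.0], 0.9), ([386.0, 225.0, 23.0, 40.0], 0.87), ([416.0, 238.0, 24.0, 38.0], 0.86), ([451.0, 254.0, 25.0, 38.0], 0.83), ([491.0, 337.0, 44.0, 48.0], 0.78), ([418.0, 287.0, 32.0, 47.0], 0.75), ([392.0, 363.0, 26.0, 49.0], 0.64), ([165.0, 163.0, 149.0, 95.0], 0.43), ([306.0, 312.0, 37.0, 52.0], 0.19)]
switch_a_base [([262.0, 240.0, 41.0, 53.0], 0.57)]
switch_a_knob [([283.0, 240.0, 16.0, 25.0], 0.7), ([169.0, 164.0, 144.0, 94.0], 0.5), ([388.0, 267.0, 31.0, 46.0
[... 1049 characters left out ...]
_knob [([293.0, 209.0, 14.0, 21.0], 0.75), ([233.0, 224.0, 31.0, 44.0], 0.62)]
tray [([315.0, 151.0, 120.0, 83.0], 0.85)]
belt_table [([244.0, 271.0, 176.0, 149.0], 0.77)]
spool [([212.0, 264.0, 42.0, 46.0], 0.74), ([366.0, 200.0, 16.0, 44.0], 0.73)]
mallet [([238.0, 151.0, 85.0, 44.0], 0.74)]
tin [([232.0, 220.0, 32.0, 47.0], 0.95)]
wrist [414.093, 321.905, 237.383, [107.869, 545.674, 384.845], [[0.339, 0.89, 0.304], [0.941, -0.321, -0.11], [-0.0, 0.323, -0.946]]]
cleat1 [([239.0, 452.0, 56.0, 27.0], 0.93), ([179.0, 473.0, 27.0, 7.0], 0.58)]
switch_a_base []
switch_a_knob []
tray []
belt_table [([126.0, 393.0, 228.0, 86.0], 0.55), ([237.0, 451.0, 57.0, 29.0], 0.5)]
spool []
mallet []
tin []
```

View pics/scene0.png

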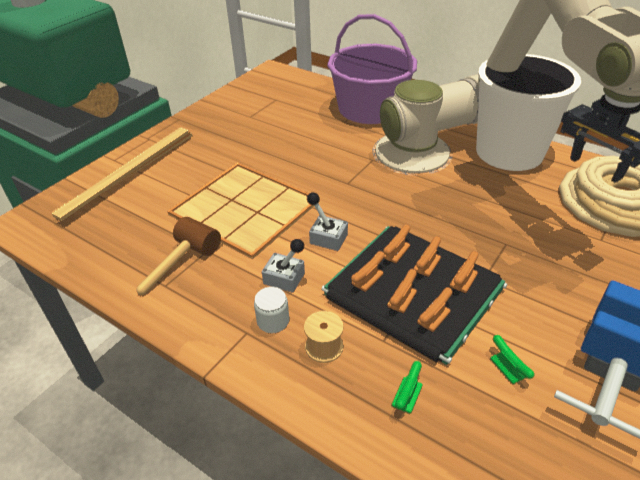

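View pics/side0.png

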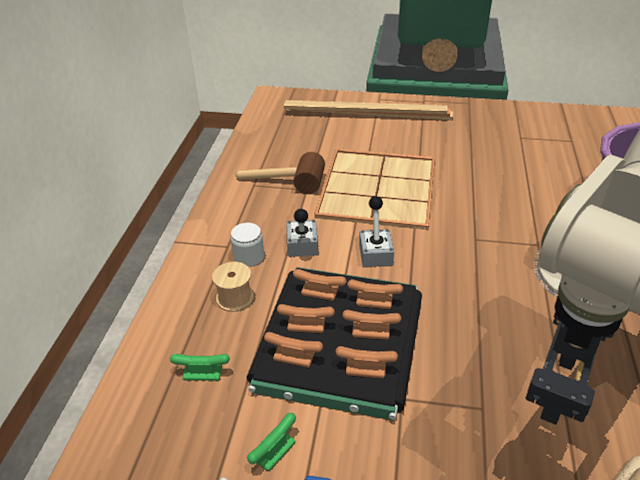

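The pictures show six cleats on the belt, an empty six-bay tray beyond it, two switches between them (knobs in scene at (313,199) and (297,246)) and two green decoys off the belt. Now I'll work out rough positions.

```bash
cat >> h.py <<'E'
def tri(fs,uvs):
    A=np.zeros((3,3));b=np.zeros(3)
    for f,(u,v) in zip(fs,uvs):
        e,d=ray(f,u,v); d/=np.linalg.norm(d); P=np.eye(3)-np.outer(d,d); A+=P;b+=P@e
    p=np.linalg.solve(A,b)
    return p, [np.round(proj(f,p)-uv,1).tolist() for f,uv in zip(fs,uvs)]
E
python3 - <<'E'
from h import *
a=grab('scene');b=grab('side')
for n,uv in {'k1':((313,199),(376,203)),'k2':((297,246),(301,215)),'piv1':((326,225),(377,240)),'piv2':((284,266),(302,231))}.items():
    p,r=tri((a,b),uv); print(n,p.round(),r)
for t,f,uvs in (('scene',a,[(238,165),(316,208),(249,253),(170,209)]),('side',b,[(335,151),(433,155),(428,226),(318,218)])):
    print('tray',t,[at_z(f,u,v,14)[:2].round().tolist() for u,v in uvs])
for t,f,uvs in (('scene',a,[(395,226),(506,282),(444,358),(324,290)]),('side',b,[(293,270),(420,290),(402,410),(250,385)])):
    print('belt',t,[at_z(f,u,v,40)[:2].round().tolist() for u,v in uvs])
for n,f in (('scene',a),('side',b)):
    print(n,[at_z(f,x+w/2,y+h/2,68)[:2].round().tolist() for x,y,w,h in (d['box'] for d in eyes.find_in('cleat1',n))])
    for t in('spool','tin'): print(t,[at_z(f,x+w/2,y+h/2,35)[:2].round().tolist() for x,y,w,h in (d['box'] for d in eyes.find_in(t,n))])
E
```

```text
k1 [483. -30. 119.] [[-0.1, -0.4], [-0.2, 0.4]]
k2 [640.  38. 120.] [[-0.2, -0.5], [-0.2, 0.5]]
piv1 [474.   2.  41.] [[0.2, 0.5], [0.2, -0.6]]
piv2 [648.   1.  44.] [[-0.2, -0.5], [-0.2, 0.5]]
tray scene [[363.0, -390.0], [404.0, -79.0], [638.0, -117.0], [622.0, -408.0]]
tray side [[629.0, -397.0], [356.0, -412.0], [361.0, -96.0], [626.0, -90.0]]
belt scene [[381.0, 146.0], [414.0, 445.0], [677.0, 418.0], [657.0, 120.0]]
belt side [[644.0, 127.0], [372.0, 149.0], [391.0, 443.0], [661.0, 431.0]]
scene [[627.0, 531.0], [467.0, 195.0], [596.0, 355.0], [462.0, 362.0], [793.0, 392.0], [577.0, 189.0], [489.0, 9.0]]
spool [[765.0, 191.0], [644.0, -4.0]]
tin [[763.0, 56.0], [558.0, 293.0]]
side [[580.0, 196.0], [459.0, 374.0], [463.0, 284.0], [592.0, 556.0], [580.0, 286.0], [597.0, 364.0], [459.0, 205.0]]
spool [[762.0, 187.0]]
tin [[764.0, 55.0], [489.0, -76.0]]
```

>>> drive_tool([
  [0,0,-0.35,-0.373,-0.111,-0.062,0],
  [0,0,-0.35,-0.373,-0.111,-0.062,0],
  [0,0,-0.35,-0.373,-0.111,-0.062,0],
  [0,0,-0.35,-0.373,-0.111,-0.062,0],
  [0,0,-0.35,-0.373,-0.111,-0.062,0],
  [0,0,-0.35,-0.373,-0.111,-0.062,0],
  [0,0,-0.35,-0.373,-0.111,-0.062,0],
  [0,0,-0.35,-0.373,-0.111,-0.062,0],
  [0,0,-0.35,-0.373,-0.111,-0.062,0],
  [0,0,-0.35,-0.373,-0.111,-0.062,0],
  [0,0,-0.35,-0.373,-0.111,-0.062,0],
  [0,0,-0.35,-0.373,-0.111,-0.062,0],
])

```text
time: 2.75
tcp_pos: [501.2, 284.7, 300.3]
tool_rot: [[-1.0, 0.0, -0.001], [0.0, 1.0, 0.0], [0.001, 0.0, -1.0]]
ft_force: [-0.3, 0.1, -0.1]
grip_width: 1.002
gripper_force: 0.0
```

```bash
python3 - <<'E'
from h import *
f=grab('wrist','w1'); np.save('w1.npy',f,allow_pickle=True)
print(f['eye'],np.round(f['orientation'],3).tolist())
for d in eyes.find_in('cleat1','wrist'): print(np.round(d['box']).tolist(),round(d['score'],2))
E
```

```text
[416.58207841 284.46414674 446.50435417] [[-0.001, 0.946, 0.323], [1.0, 0.001, 0.0], [0.0, 0.323, -0.946]]
[291.0, 226.0, 44.0, 106.0] 0.86
[366.0, 235.0, 48.0, 107.0] 0.85
[498.0, 235.0, 92.0, 69.0] 0.8
[382.0, 82.0, 46.0, 131.0] 0.71
[383.0, 360.0, 35.0, 86.0] 0.64
[201.0, 216.0, 45.0, 106.0] 0.61
[289.0, 80.0, 42.0, 130.0] 0.59
[200.0, 82.0, 50.0, 132.0] 0.58
[37.0, 317.0, 34.0, 30.0] 0.43
```

View pics/w1.png

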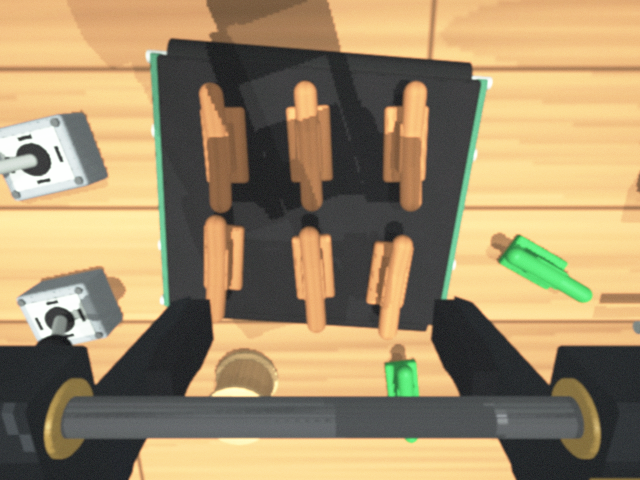

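>>> drive_tool([
  [0,0,0,0,-0.4,-0.03,0],
  [0,0,0,0,-0.4,-0.03,0],
  [0,0,0,0,-0.4,-0.03,0],
  [0,0,0,0,-0.4,-0.03,0],
  [0,0,0,0,-0.4,-0.03,0],
  [0,0,0,0,-0.4,-0.03,0],
  [0,0,0,0,-0.4,-0.03,0],
  [0,0,0,0,-0.4,-0.03,0],
  [0,0,0,0,-0.4,-0.03,0],
  [0,0,0,0,-0.4,-0.03,0],
  [0,0,0,0,-0.4,-0.03,0],
  [0,0,0,0,-0.4,-0.03,0],
])

```text
time: 3.85
tcp_pos: [500.9, -114.0, 330.6]
tool_rot: [[-1.0, -0.002, -0.0], [-0.002, 1.0, 0.001], [0.0, 0.001, -1.0]]
ft_force: [0.6, 0.5, 0.7]
grip_width: 0.998
gripper_force: 0.0
```

```bash
python3 - <<'E'
from h import *
f=grab('wrist','w2'); np.save('w2.npy',f,allow_pickle=True)
print(f['eye'],np.round(f['orientation'],3).tolist())
for t in('switch_a_base','switch_a_knob','tray'):
  for d in eyes.find_in(t,'wrist'): print(t,np.round(d['box']).tolist(),round(d['score'],2))
E
```

```text
[ 416.29553588 -114.41033366  476.74608289] [[-0.003, 0.946, 0.323], [1.0, 0.003, 0.002], [0.001, 0.323, -0.946]]
switch_a_knob [420.0, 307.0, 12.0, 11.0] 0.45
tray [33.0, 24.0, 303.0, 259.0] 0.82
tray [521.0, 337.0, 43.0, 45.0] 0.17
```

View pics/w2.png

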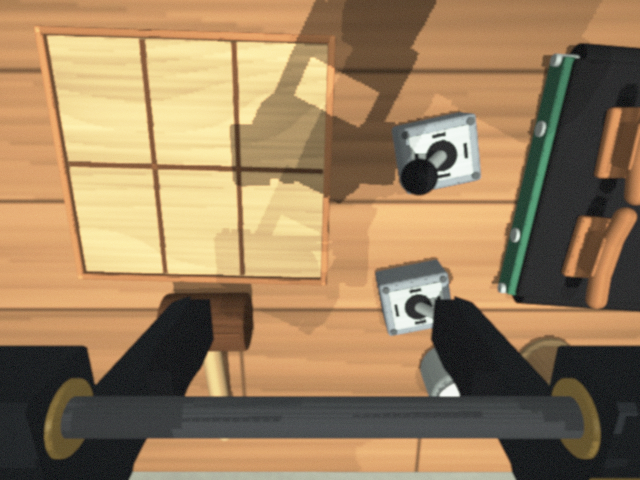

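w1 shows the six cleats clearly: two rows of three, horns roughly along world x, lit rows at y-pixels 82–210 and 215–335. w2 shows the tray, whose strip crossings are at (154,165) and (240,168), plus the switch pivots at (441,155) and (421,306) and knob 1 at (419,176). Next I'll fit precise poses.

```bash
cat >> h.py <<'E'
def parts(x,y,th,z0):
    "convex point sets of a cleat"
    def box(lx,ly,z1,z2,): return np.array([[sx*lx/2,sy*ly/2,z] for sx in(-1,1) for sy in(-1,1) for z in(z1,z2)])
    P=[box(70,40,0,10),box(44,22,10,38)]
    a=np.linspace(0,2*np.pi,10)
    for s in(-1,1):
        P.append(np.array([[s*X+0*t,9*np.cos(t),Z+9*np.sin(t)] for X,Z in((0,38),(46,41.5)) for t in a]+[[s*55.5,0,41.5]]))
    c,s_=np.cos(th),np.sin(th); R=np.array([[c,-s_,0],[s_,c,0],[0,0,1]])
    return [p@R.T+[x,y,z0] for p in P]
def sil(f,x,y,th,z0):
    m=np.zeros((480,640),np.uint8)
    for p in parts(x,y,th,z0):
        q=np.array([proj(f,a) for a in p]); cv2.fillConvexPoly(m,cv2.convexHull((q*8).round().astype(np.int32)),255,cv2.LINE_8,3)
    return m>0
def wood(f,lo=0.33):
    h=cv2.cvtColor(np.asarray(f['pixels']),cv2.COLOR_RGB2HSV)
    return (h[...,0]<16)&(h[...,1]>110)&(h[...,2]>60)
def fit(fs,masks,x0,z0):
    from scipy.optimize import minimize
    wins=[cv2.dilate(sil(f,*x0,z0).astype(np.uint8),np.ones((13,13)))>0 for f in fs]
    def cost(p):
        c=0
        for f,m,w in zip(fs,masks,wins):
            s=sil(f,p[0],p[1],p[2]/50,z0); c+=1-(s&m&w).sum()/max(1,(s|(m&w)).sum())
        return c/len(fs)
    best=None
    for k in range(2):
        st=np.array([x0[0],x0[1],x0[2]*50]) if best is None else best.x
        best=minimize(cost,st,method='Nelder-Mead',options=dict(initial_simplex=st+np.array([[0,0,0],[8,0,0],[0,8,0],[0,0,8]])*(1 if k==0 else -.4)))
    return best.x[0],best.x[1],best.x[2]/50,1-best.fun
E
python3 - <<'E'
from h import *
w1=np.load('w1.npy',allow_pickle=True).item(); w2=np.load('w2.npy',allow_pickle=True).item()
a=grab('scene');b=grab('side')
print('TRAY floor',[at_z(w2,u,v,6)[:2].round(1).tolist() for u,v in((154,165),(240,168),(143,38),(234,40),(66,162),(325,172),(163,274),(242,276))])
print('corners',[at_z(w2,u,v,14)[:2].round(1).tolist() for u,v in((38,29),(333,38),(326,283),(81,277))])
print('piv',[at_z(w2,u,v,47)[:2].round(1).tolist() for u,v in((441,155),(421,306))])
print('screws1',[at_z(w2,u,v,46)[:2].round(1).tolist() for u,v in((407,131),(471,120),(476,178))])
print('screws2',[at_z(w2,u,v,46)[:2].round(1).tolist() for u,v in((385,289),(442,279),(394,331))])
print('knob1',at_z(w2,419,176,119.6).round(1))
print('knob1 3v',tri((a,b,w2),((313,199),(376,203),(419,176))))
print('piv1 3v',tri((a,b,w2),((326,225),(377,240),(441,155))))
fs=(w1,a,b); ms=[wood(f) for f in fs]
for x0 in((467,195),(463,285),(461,370),(579,193),(580,286),(596,360)):
    r=[fit(fs,ms,(*x0,0.),40), fit(fs[:1],ms[:1],(*x0,0.),40)]
    print(x0,np.round(r,3).tolist())
ov=np.asarray(w1['pixels']).copy(); ov[ms[0]]=[255,0,255]; cv2.imwrite('pics/m.png',ov)
E
```

```text
TRAY floor [[490.9, -304.2], [494.0, -207.0], [360.3, -298.8], [361.8, -205.1], [487.8, -403.2], [498.3, -110.4], [625.5, -310.3], [627.9, -212.6]]
corners [[353.3, -400.3], [360.6, -103.1], [633.4, -108.5], [626.2, -407.5]]
piv [[473.3, 8.3], [647.0, 1.8]]
screws1 [[449.5, -28.1], [438.6, 35.4], [497.1, 47.6]]
screws2 [[625.8, -41.1], [613.0, 23.2], [681.0, -27.5]]
knob1 [481.7 -29.8 119.6]
knob1 3v (array([482.61815267, -29.72314969, 118.4034112 ]), [[-0.0, -0.4], [0.0, 0.5], [-0.3, 0.8]])
piv1 3v (array([474.76312673,   6.33364808,  44.62831955]), [[1.5, 0.2], [-0.2, -0.6], [-2.7, 1.1]])
(467, 195) [[461.579, 192.268, 0.008, 0.755], [461.123, 192.62, 0.012, 0.917]]
(463, 285) [[461.966, 273.216, 0.053, 0.746], [464.07, 277.92, -0.024, 0.729]]
(461, 370) [[460.44, 363.562, 0.026, 0.745], [459.705, 363.304, 0.02, 0.725]]
(579, 193) [[575.612, 182.884, -0.095, 0.77], [573.652, 183.938, -0.071, 0.765]]
(580, 286) [[586.367, 276.051, 0.07, 0.779], [586.278, 276.99, 0.062, 0.805]]
(596, 360) [[594.038, 355.111, -0.08, 0.753], [591.851, 355.074, -0.08, 0.55]]
```

>>> drive_tool([
  [0,0,-0.2,0.018,0.084,0.14,0],
  [0,0,-0.2,0.018,0.084,0.14,0],
  [0,0,-0.2,0.018,0.084,0.14,0],
  [0,0,-0.2,0.018,0.084,0.14,0],
  [0,0,-0.2,0.018,0.084,0.14,0],
  [0,0,-0.2,0.018,0.084,0.18,0],
  [0,0,-0.2,0.018,0.084,0.21,0],
  [0,0,-0.2,0.018,0.084,0.23,0],
  [0,0,-0.2,0.018,0.084,0.23,0],
])

```text
time: 4.9
tcp_pos: [482.3, -30.5, 98.8]
tool_rot: [[-0.98, -0.201, -0.004], [-0.201, 0.98, 0.001], [0.004, 0.002, -1.0]]
ft_force: [-0.5, 0.5, -0.6]
grip_width: 0.998
gripper_force: 0.0
```

>>> drive_tool([
  [0,0,0,0,0,0,1],
  [0,0,0,0,0,0,1],
  [0,0,0,0,0,0,1],
  [0,0,0,0,0,0,1],
  [0,0,0,0,0,0,1],
  [0,0,0,0,0,0,1],
], force=5)

```text
time: 5.4
tcp_pos: [483.2, -30.5, 101.3]
tool_rot: [[-0.98, -0.201, 0.001], [-0.201, 0.98, -0.0], [-0.001, -0.001, -1.0]]
ft_force: [0.3, 1.0, 1.2]
grip_width: 0.569
gripper_force: 0.0
```

```bash
python3 - <<'E'
from h import *
w=grab('wrist','w3'); s=ctrl.get_state(); print(s['tcp_pos'],s['grip_width'],s['gripper_force'],s['ft_force'])
E
```

```text
[483.10960121 -30.50711178 101.16003371] 0.5220675811152342 0.0 [-0.08029356 -0.39098249 -0.52289874]
```

View pics/w3.png

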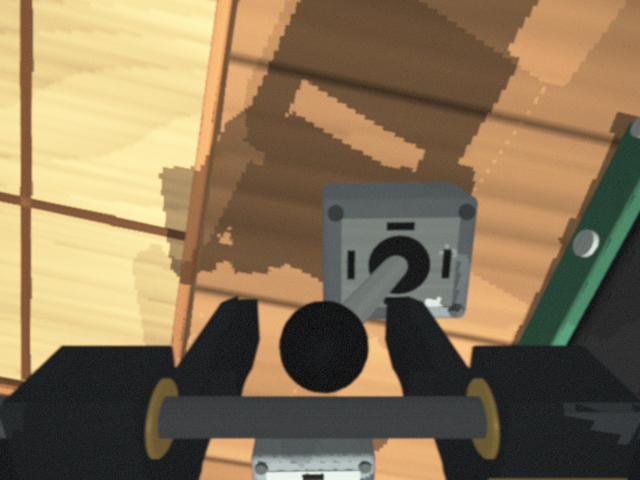

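The box is square with the view and the knob sits between the fingers at (323,347). I'll finish closing and then swing it upright along the arc.

>>> drive_tool([
  [0,0,0,0,0,0,1],
  [0,0,0,0,0,0,1],
  [0,0,0,0,0,0,1],
  [0,0,0,0,0,0,1],
])

```text
time: 5.78
tcp_pos: [483.0, -30.4, 100.7]
tool_rot: [[-0.98, -0.201, -0.0], [-0.201, 0.98, 0.0], [0.0, 0.0, -1.0]]
ft_force: [0.2, 1.0, 0.9]
grip_width: 0.359
gripper_force: 4.7
```

>>> drive_tool([
  [0,0,0,0,0.0077,-0.0037,1],
  [0,0,0,0,0.0156,-0.0066,1],
  [0,0,0,0,0.024,-0.0087,1],
  [0,0,0,0,0.0323,-0.01,1],
  [0,0,0,0,0.041,-0.0104,1],
  [0,0,0,0,0.041,-0.0104,1],
  [0,0,0,0,0.041,-0.0104,1],
  [0,0,0,0,0.041,-0.0104,1],
])

```text
time: 6.45
tcp_pos: [474.7, 10.3, 111.3]
tool_rot: [[-0.98, -0.201, -0.0], [-0.201, 0.98, 0.001], [-0.0, 0.001, -1.0]]
ft_force: [-0.8, 1.5, 5.3]
grip_width: 0.353
gripper_force: 4.8
```

>>> drive_tool([
  [0,0,0,0,0,0,0.5],
  [0,0,0,0,0,0,0.3],
  [0,0,0,0,0,0,0.2],
  [0,0,0,0,0,0,0.1],
  [0,0,0,0,0,0,0],
  [0,0,0,0,0,-0.03,0],
  [0,0,0,0,0,-0.06,0],
  [0,0,0,0,0,-0.08,0],
])

```text
time: 7.12
tcp_pos: [475.1, 9.6, 193.3]
tool_rot: [[-0.98, -0.201, 0.002], [-0.201, 0.98, -0.0], [-0.001, -0.001, -1.0]]
ft_force: [0.1, -0.1, -0.3]
grip_width: 0.935
gripper_force: 0.0
```

```bash
python3 - <<'E'
from h import *
s=ctrl.get_state(); print(s['tcp_pos'],s['grip_width'])
for n in ('scene','side'):
    f=grab(n,n+'4')
    for p in ((474,9.5,130),(474,9.5,45),(640,38,119.6),(647.5,-2,45)): print(n,p,proj(f,p).round(1))
    for d in eyes.find_in('switch_a_knob',n): print(np.round(d['box']).tolist(),round(d['score'],2))
A=cv2.imread('pics/scene4.png')[180:300,240:360];B=cv2.imread('pics/side4.png')[170:290,270:390]
cv2.imwrite('pics/s4.png',cv2.resize(np.hstack([A,B]),None,fx=3.3,fy=3.3,interpolation=cv2.INTER_CUBIC))
E
```

```text
[475.06227754   9.56426717 193.29012885] 0.9347924818528813
scene (474, 9.5, 130) [328.3 198.4]
scene (474, 9.5, 45) [328.7 225.4]
scene (640, 38, 119.6) [297.  245.5]
scene (647.5, -2, 45) [282.8 264.5]
[284.0, 235.0, 18.0, 31.0] 0.74
side (474, 9.5, 130) [378.5 210.3]
side (474, 9.5, 45) [377.  240.2]
side (640, 38, 119.6) [300.9 215.7]
side (647.5, -2, 45) [302.2 230.3]
[294.0, 209.0, 15.0, 22.0] 0.61
[369.0, 209.0, 15.0, 34.0] 0.55
```

View pics/s4.png

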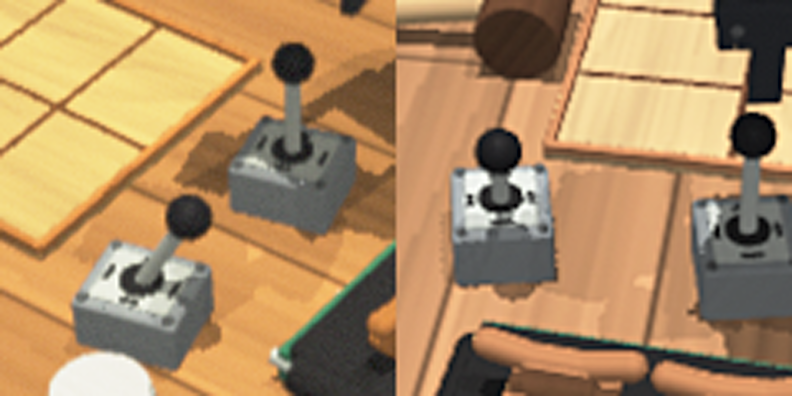

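Both views show toggle 1 upright (knob at scene (329,199), matching the prediction). Toggle 2 is next.

>>> drive_tool([
  [0,0,0,-0.167,-0.005,0,0],
  [0,0,0,-0.167,-0.005,0,0],
  [0,0,0,-0.167,-0.005,0,0],
  [0,0,0,-0.167,-0.005,0,0],
  [0,0,0,-0.167,-0.005,0,0],
  [0,0,0,-0.167,-0.005,0.03,0],
  [0,0,0,-0.167,-0.005,0.06,0],
  [0,0,0,-0.167,-0.005,0.085,0],
  [0,0,0,-0.167,-0.005,0.093,0],
  [0,0,0,-0.167,-0.005,0.093,0.3],
  [0,0,0,-0.167,-0.005,0.093,0.5],
])

```text
time: 8.23
tcp_pos: [639.4, 38.2, 98.3]
tool_rot: [[-0.98, -0.201, -0.0], [-0.201, 0.98, 0.0], [0.0, 0.0, -1.0]]
ft_force: [0.1, 0.1, 0.8]
grip_width: 0.871
gripper_force: 0.0
```

>>> drive_tool([
  [0,0,0,0,0,0,1],
  [0,0,0,0,0,0,1],
  [0,0,0,0,0,0,1],
  [0,0,0,0,0,0,1],
  [0,0,0,0,0,0,1],
  [0,0,0,0,0,0,1],
  [0,0,0,0,0,0,1],
  [0,0,0,0,0,0,1],
])

```text
time: 8.9
tcp_pos: [639.8, 36.7, 98.4]
tool_rot: [[-0.98, -0.2, 0.001], [-0.2, 0.98, -0.003], [-0.0, -0.003, -1.0]]
ft_force: [1.1, -7.2, 0.5]
grip_width: 0.368
gripper_force: 4.3
```

>>> drive_tool([
  [0,0,0,0,-0.0077,-0.0037,1],
  [0,0,0,0,-0.0156,-0.0066,1],
  [0,0,0,0,-0.024,-0.0087,1],
  [0,0,0,0,-0.0323,-0.01,1],
  [0,0,0,0,-0.0415,-0.0104,1],
  [0,0,0,0,-0.0415,-0.0104,1],
  [0,0,0,0,-0.0415,-0.0104,1],
  [0,0,0,0,-0.0415,-0.0104,1],
])

```text
time: 9.57
tcp_pos: [647.9, -3.2, 108.7]
tool_rot: [[-0.98, -0.2, 0.001], [-0.2, 0.98, -0.001], [-0.0, -0.002, -1.0]]
ft_force: [0.2, -2.0, 1.3]
grip_width: 0.348
gripper_force: 4.9
```

>>> drive_tool([
  [0,0,0,0,0,0,0.5],
  [0,0,0,0,0,0,0.3],
  [0,0,0,0,0,0,0.2],
  [0,0,0,0,0,0,0.1],
  [0,0,0,0,0,0,0],
  [0,0,0,0,0,-0.03,0],
  [0,0,0,0,0,-0.06,0],
  [0,0,0,0,0,-0.09,0],
  [0,0,0,0,0,-0.11,0],
])

```text
time: 10.32
tcp_pos: [648.1, -2.2, 221.6]
tool_rot: [[-0.98, -0.201, 0.003], [-0.201, 0.98, -0.001], [-0.003, -0.001, -1.0]]
ft_force: [-0.4, -0.4, 0.2]
grip_width: 0.989
gripper_force: 0.0
```

```bash
python3 - <<'E'
from h import *
s=ctrl.get_state(); print(s['tcp_pos'],s['grip_width'])
fs=[]
for n in ('scene','side'):
    f=grab(n,n+'5'); fs.append(f)
    for p in ((474,9.5,130),(647.5,-2,130)): print(n,p,proj(f,p).round(1))
A=cv2.imread('pics/scene5.png')[180:300,240:360];B=cv2.imread('pics/side5.png')[170:290,270:390]
cv2.imwrite('pics/s5.png',cv2.resize(np.hstack([A,B]),None,fx=3.3,fy=3.3,interpolation=cv2.INTER_CUBIC))
w1=np.load('w1.npy',allow_pickle=True).item(); ov=cv2.imread('pics/w1.png'); m=wood(w1)
for q in ((461.3,192.4,.01),(463,275,0),(460,363.5,.02),(574.6,183.4,-.08),(586.3,276.5,.065),(594,355,-.08)):
    c,_=cv2.findContours(sil(w1,*q,40).astype(np.uint8),cv2.RETR_EXTERNAL,2); cv2.drawContours(ov,c,-1,(255,255,0),1)
c,_=cv2.findContours(m.astype(np.uint8),cv2.RETR_LIST,2); cv2.drawContours(ov,c,-1,(255,0,255),1)
cv2.imwrite('pics/ov.png',cv2.resize(ov[40:360,150:500],None,fx=1.8,fy=1.8))
E
```

```text
[648.05724787  -2.21314917 221.64908178] 0.9890359026649586
scene (474, 9.5, 130) [328.3 198.4]
scene (647.5, -2, 130) [280.2 237.2]
side (474, 9.5, 130) [378.5 210.3]
side (647.5, -2, 130) [300.7 200.7]
```

View pics/s5.png

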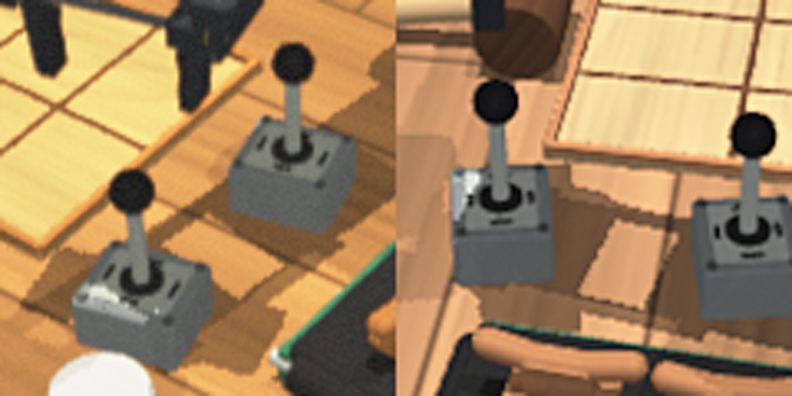

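View pics/ov.png

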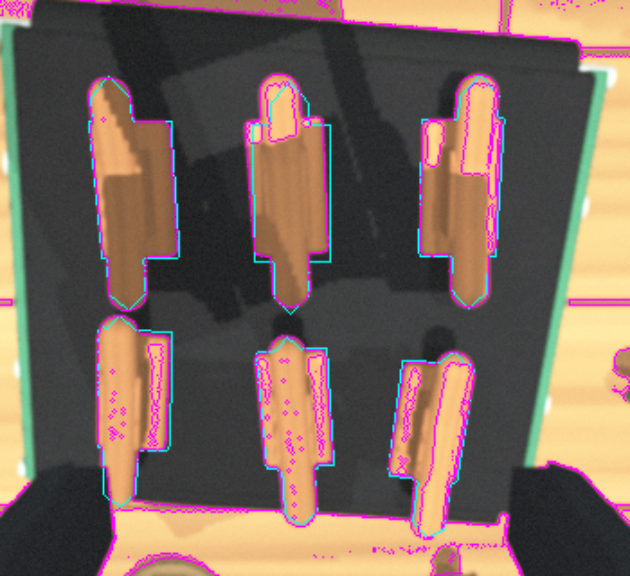

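Toggle 2 is upright too (knob at scene (280,238), side (300,201), as predicted). The cleat outlines fit well; I'll loosen the wood mask and refit.

```bash
sed -i 's/h\[...,0\]<16)&(h\[...,1\]>110/h[...,0]<25)\&(h[...,1]>70/' h.py
python3 - <<'E'
from h import *
w1=np.load('w1.npy',allow_pickle=True).item(); a=grab('scene');b=grab('side')
fs=(w1,a,b); ms=[wood(f) for f in fs]
for x0 in ((461.3,192.4,.01),(463,272,0),(460,363.5,.02),(574.6,183.4,-.08),(586.3,276.5,.065),(594,355,-.08)):
    print(np.round(fit(fs[:1],ms[:1],x0,40),3).tolist(),np.round(fit(fs[1:],ms[1:],x0,40),3).tolist())
E
```

```text
[461.01, 192.049, 0.012, 0.928] [462.833, 192.043, -0.023, 0.662]
[459.618, 272.613, 0.06, 0.93] [460.423, 272.801, 0.037, 0.741]
[459.608, 363.211, 0.025, 0.934] [461.402, 363.071, 0.04, 0.769]
[575.072, 182.38, -0.076, 0.893] [575.958, 182.042, -0.093, 0.759]
[586.236, 276.007, 0.078, 0.86] [586.602, 275.421, 0.058, 0.845]
[594.208, 355.294, -0.098, 0.873] [594.81, 354.875, -0.101, 0.865]
```

Cleat poses from the two sources agree to within 2 mm. A planning helper comes next.

```bash
cat >> h.py <<'E'
C={1:(461.5,192,.01),2:(460,272.7,.05),3:(460,363.2,.03),4:(575.3,182.3,-.08),5:(586.3,276,.07),6:(594.3,355,-.1)}
B={'A':(563,-161),'B':(559.5,-258),'C':(556,-355),'D':(430,-156),'E':(426.5,-253),'F':(423,-350)}
def leg(p,q):
    "tool-frame shift and turn from pose p to q, each x,y,z,yaw"
    d=np.array(q[:3])-p[:3]; c,s=np.cos(p[3]),np.sin(p[3])
    return np.round([-(q[3]-p[3]), *(np.array([-(c*d[0]+s*d[1]), -s*d[0]+c*d[1], -d[2]])/1000)],4).tolist()
def plan(pose,bay,ty=-.037):
    s=ctrl.get_state(); R=np.array(s['tool_rot']).reshape(3,3)
    now=(*s['tcp_pos'],np.arctan2(-R[0,1],R[1,1])); x,y,f=pose
    print('t',s['time'],'now',np.round(now,3),'w',round(s['grip_width'],2))
    print('to cleat [turn,x,y,z]',leg(now,(x,y,200,f)),'  carry',leg((x,y,200,f),(*B[bay],200,ty)))
def recheck(ids,ns=('scene','side'),z0=40,poses=None):
    fs=[grab(n) for n in ns]; ms=[wood(f) for f in fs]
    for i in ids: print(i,np.round(fit(fs,ms,(poses or C)[i],z0),3).tolist())
E
python3 -c "
from h import *
plan(C[4],'A'); plan(C[1],'D')"
```

```text
t 10.5167 now [ 6.47488e+02 -2.19400e+00  2.18139e+02  2.02000e-01] w 1.0
to cleat [turn,x,y,z] [0.2823, 0.0336, 0.1952, 0.0181]   carry [-0.043, -0.0152, -0.3432, -0.0]
t 10.5167 now [ 6.47488e+02 -2.19400e+00  2.18139e+02  2.02000e-01] w 1.0
to cleat [turn,x,y,z] [0.1923, 0.1432, 0.2276, 0.0181]   carry [0.047, 0.035, -0.3477, -0.0]
```

>>> drive_tool([
  [0,0,0.282,0.034,0.195,0.018,0.4],
  [0,0,0.282,0.034,0.195,0.018,0.4],
  [0,0,0.282,0.034,0.195,0.018,0.4],
  [0,0,0.282,0.034,0.195,0.018,0.4],
  [0,0,0.282,0.034,0.195,0.018,0.4],
  [0,0,0.282,0.034,0.195,0.018,0.4],
  [0,0,0.282,0.034,0.195,0.058,0.4],
  [0,0,0.282,0.034,0.195,0.088,0.4],
  [0,0,0.282,0.034,0.195,0.088,0.4],
  [0,0,0.282,0.034,0.195,0.088,0.4],
])

```text
time: 11.35
tcp_pos: [574.6, 181.3, 129.1]
tool_rot: [[-0.997, 0.08, -0.004], [0.08, 0.997, -0.001], [0.004, -0.001, -1.0]]
ft_force: [1.1, -0.3, 0.3]
grip_width: 0.598
gripper_force: 0.0
```

```bash
python3 - <<'E'
from h import *
f=grab('wrist','w6'); s=ctrl.get_state(); print(s['tcp_pos'],s['tool_rot'],s['grip_width'])
print(np.round(fit([f],[wood(f)],C[4],40),3))
E
```

```text
[575.61878003 181.45121945 130.89297475] [[-9.96778045e-01  8.02079567e-02 -4.62085788e-04]
 [ 8.02080214e-02  9.96778139e-01 -1.23123959e-04]
 [ 4.50721491e-04 -1.59790246e-04 -9.99999886e-01]] 0.5983234436031708
[ 5.74650e+02  1.81843e+02 -9.10000e-02  9.14000e-01]
```

View pics/w6.png

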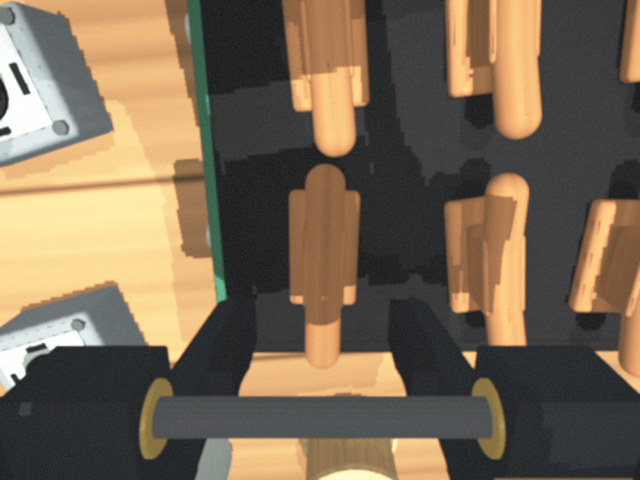

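Cleat 4 lies between the fingers (centre near (324,265)). Descending and gripping.

>>> drive_tool([
  [0,0,0,0,0,0.035,0.4],
  [0,0,0,0,0,0.06,0.4],
  [0,0,0,0,0,0.078,0.4],
  [0,0,0,0,0,0.078,0.4],
  [0,0,0,0,0,0.078,1],
  [0,0,0,0,0,0.078,1],
  [0,0,0,0,0,0.078,1],
  [0,0,0,0,0,0.078,1],
  [0,0,0,0,0,0.078,1],
  [0,0,0,0,0,0.078,1],
  [0,0,0,0,0,0.078,1],
], force=20)

```text
time: 12.32
tcp_pos: [575.6, 181.9, 53.6]
tool_rot: [[-0.997, 0.08, 0.002], [0.08, 0.997, 0.0], [-0.002, 0.0, -1.0]]
ft_force: [-1.6, -0.0, 6.2]
grip_width: 0.247
gripper_force: 19.9
```

>>> drive_tool([
  [0,0,0,0,0,-0.02,1],
  [0,0,0,0,0,-0.05,1],
  [0,0,0,0,0,-0.09,1],
  [0,0,0,0,0,-0.13,1],
  [0,0,0,0,0,-0.147,1],
  [0,0,0,0,0,-0.147,1],
])

```text
time: 12.82
tcp_pos: [576.6, 182.1, 204.3]
tool_rot: [[-0.997, 0.08, 0.008], [0.08, 0.997, 0.001], [-0.008, 0.002, -1.0]]
ft_force: [0.5, 0.7, -1.4]
grip_width: 0.244
gripper_force: 19.9
```

>>> drive_tool([
  [0,0,-0.043,-0.001,-0.03,0,1],
  [0,0,-0.043,-0.015,-0.343,0,1],
  [0,0,-0.043,-0.015,-0.343,0,1],
  [0,0,-0.043,-0.015,-0.343,0,1],
  [0,0,-0.043,-0.015,-0.343,0,1],
  [0,0,-0.043,-0.015,-0.343,0,1],
  [0,0,-0.043,-0.015,-0.343,0,1],
  [0,0,-0.043,-0.015,-0.343,0,1],
  [0,0,-0.043,-0.015,-0.343,0,1],
  [0,0,-0.043,-0.015,-0.343,0,1],
  [0,0,-0.043,-0.015,-0.343,0,1],
  [0,0,-0.043,-0.015,-0.343,0,1],
])

```text
time: 13.82
tcp_pos: [562.5, -160.3, 198.5]
tool_rot: [[-0.999, 0.036, -0.002], [0.036, 0.999, 0.001], [0.002, 0.001, -1.0]]
ft_force: [-0.1, 0.5, -0.5]
grip_width: 0.251
gripper_force: 19.9
```

>>> drive_tool([
  [0,0,0,0,0,0.04,1],
  [0,0,0,0,0,0.08,1],
  [0,0,0,0,0,0.12,1],
  [0,0,0,0,0,0.15,1],
  [0,0,0,0,0,0.17,1],
  [0,0,0,0,0,0.175,1],
  [0,0,0,0,0,0.175,1],
])

```text
time: 14.4
tcp_pos: [562.4, -159.7, 23.4]
tool_rot: [[-0.999, 0.035, -0.003], [0.035, 0.999, 0.001], [0.003, 0.001, -1.0]]
ft_force: [0.4, -1.2, 0.2]
grip_width: 0.247
gripper_force: 19.9
```

```bash
python3 - <<'E'
from h import *
s=ctrl.get_state(); print(s['time'],s['tcp_pos'],s['ft_force'],s['grip_width'])
print([leg((563,-161,24,-.037),(x,y,24,-.037)) for x,y in (B['A'],)])
f=grab('wrist','w7'); grab('scene','s7')
E
```

```text
14.4 [ 562.43043071 -159.69556485   23.43800325] [ 0.41058844 -1.18476981  0.20212647] 0.2472319066124869
[[-0.0, -0.0, 0.0, 0.0]]
```

View pics/w7.png

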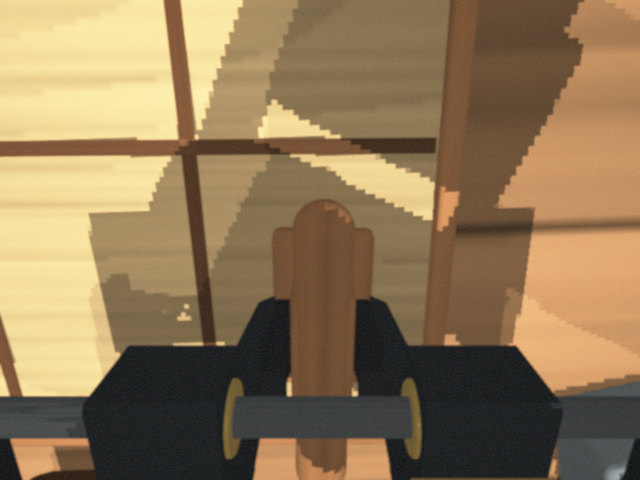

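The foot (x-pixels 274–373) is centred between the strip at 200 and the wall at 440. Releasing and going on to cleat 1.

>>> drive_tool([
  [0,0,0,0,0,0.004,1],
  [0,0,0,0,0,0.004,1],
  [0,0,0,0,0,0.004,0.7],
  [0,0,0,0,0,0.004,0.4],
  [0,0,0,0,0,0.004,0.4],
  [0,0,0,0,0,0.004,0.4],
  [0,0,0,0,0,-0.03,0.4],
  [0,0,0,0,0,-0.07,0.4],
  [0,0,0,0,0,-0.11,0.4],
  [0,0,0,0,0,-0.15,0.4],
  [0,0,0,0,0,-0.176,0.4],
  [0,0,0,0,0,-0.176,0.4],
])

```text
time: 15.5
tcp_pos: [564.5, -162.0, 206.8]
tool_rot: [[-0.999, 0.037, 0.01], [0.037, 0.999, -0.005], [-0.01, -0.005, -1.0]]
ft_force: [-0.1, 0.1, 0.2]
grip_width: 0.598
gripper_force: 0.0
```

```bash
python3 - <<'E'
from h import *
recheck((1,2,3,5,6))
recheck(('A',),('scene','side'),6,{'A':(*B['A'],-.037)})
plan(C[1],'D')
E
```

```text
1 [461.863, 191.922, -0.006, 0.702]
2 [461.001, 272.855, 0.056, 0.747]
3 [461.459, 362.97, 0.037, 0.772]
5 [586.402, 275.953, 0.074, 0.849]
6 [594.947, 354.859, -0.1, 0.862]
A [574.856, -146.858, -0.353, 0.427]
t 15.7 now [ 5.62272e+02 -1.60995e+02  1.99133e+02 -3.70000e-02] w 0.6
to cleat [turn,x,y,z] [-0.0469, 0.1137, 0.349, -0.0009]   carry [0.047, 0.035, -0.3477, -0.0]
```

>>> drive_tool([
  [0,0,-0.047,0.114,0.349,0,0.4],
  [0,0,-0.047,0.114,0.349,0,0.4],
  [0,0,-0.047,0.114,0.349,0,0.4],
  [0,0,-0.047,0.114,0.349,0,0.4],
  [0,0,-0.047,0.114,0.349,0,0.4],
  [0,0,-0.047,0.114,0.349,0,0.4],
  [0,0,-0.047,0.114,0.349,0,0.4],
  [0,0,-0.047,0.114,0.349,0,0.4],
  [0,0,-0.047,0.114,0.349,0,0.4],
  [0,0,-0.047,0.114,0.349,0,0.4],
  [0,0,-0.047,0.114,0.349,0.03,0.4],
  [0,0,-0.047,0.114,0.349,0.05,0.4],
])

```text
time: 16.7
tcp_pos: [460.9, 192.0, 148.3]
tool_rot: [[-1.0, -0.012, -0.002], [-0.012, 1.0, -0.0], [0.002, -0.0, -1.0]]
ft_force: [-0.2, -0.1, -0.6]
grip_width: 0.599
gripper_force: 0.0
```

>>> drive_tool([
  [0,0,0,0,0,0.035,0.4],
  [0,0,0,0,0,0.065,0.4],
  [0,0,0,0,0,0.085,0.4],
  [0,0,0,0,0,0.096,0.4],
  [0,0,0,0,0,0.096,0.4],
  [0,0,0,0,0,0.096,1],
  [0,0,0,0,0,0.096,1],
  [0,0,0,0,0,0.096,1],
  [0,0,0,0,0,0.096,1],
  [0,0,0,0,0,0.096,1],
  [0,0,0,0,0,0.096,1],
  [0,0,0,0,0,0.096,1],
])

```text
time: 17.7
tcp_pos: [461.9, 191.8, 55.1]
tool_rot: [[-1.0, -0.01, 0.001], [-0.01, 1.0, 0.0], [-0.001, 0.0, -1.0]]
ft_force: [-0.5, 0.1, 7.4]
grip_width: 0.244
gripper_force: 20.0
```

>>> drive_tool([
  [0,0,0,0,0,-0.02,1],
  [0,0,0,0,0,-0.05,1],
  [0,0,0,0,0,-0.09,1],
  [0,0,0,0,0,-0.13,1],
  [0,0,0,0,0,-0.147,1],
  [0,0,0,0,0,-0.147,1],
])

```text
time: 18.2
tcp_pos: [463.0, 192.0, 205.5]
tool_rot: [[-1.0, -0.01, 0.008], [-0.01, 1.0, 0.001], [-0.008, 0.001, -1.0]]
ft_force: [-0.5, -0.1, -2.1]
grip_width: 0.252
gripper_force: 20.0
```

>>> drive_tool([
  [0,0,0.047,0.003,-0.03,0,1],
  [0,0,0.047,0.035,-0.348,0,1],
  [0,0,0.047,0.035,-0.348,0,1],
  [0,0,0.047,0.035,-0.348,0,1],
  [0,0,0.047,0.035,-0.348,0,1],
  [0,0,0.047,0.035,-0.348,0,1],
  [0,0,0.047,0.035,-0.348,0,1],
  [0,0,0.047,0.035,-0.348,0,1],
  [0,0,0.047,0.035,-0.348,0,1],
  [0,0,0.047,0.035,-0.348,0,1],
  [0,0,0.047,0.035,-0.348,0,1],
  [0,0,0.047,0.035,-0.348,0,1],
])

```text
time: 19.2
tcp_pos: [429.9, -155.8, 200.5]
tool_rot: [[-0.999, 0.037, -0.002], [0.037, 0.999, 0.002], [0.002, 0.002, -1.0]]
ft_force: [0.3, 0.0, -1.0]
grip_width: 0.251
gripper_force: 20.0
```

>>> drive_tool([
  [0,0,0,0,0,0.04,1],
  [0,0,0,0,0,0.08,1],
  [0,0,0,0,0,0.12,1],
  [0,0,0,0,0,0.15,1],
  [0,0,0,0,0,0.17,1],
  [0,0,0,0,0,0.178,1],
  [0,0,0,0,0,0.179,1],
  [0,0,0,0,0,0.179,1],
  [0,0,0,0,0,0.179,0.7],
  [0,0,0,0,0,0.179,0.4],
  [0,0,0,0,0,0.179,0.4],
  [0,0,0,0,0,0.179,0.4],
])

```text
time: 20.2
tcp_pos: [430.6, -156.8, 23.2]
tool_rot: [[-0.999, 0.037, 0.001], [0.037, 0.999, -0.001], [-0.001, -0.001, -1.0]]
ft_force: [-0.4, -0.8, -0.2]
grip_width: 0.502
gripper_force: 0.0
```

>>> drive_tool([
  [0,0,0,0,0,-0.03,0.4],
  [0,0,0,0,0,-0.07,0.4],
  [0,0,0,0,0,-0.11,0.4],
  [0,0,0,0,0,-0.15,0.4],
  [0,0,0,0,0,-0.178,0.4],
  [0,0,0,0,0,-0.178,0.4],
])

```text
time: 20.7
tcp_pos: [431.9, -157.7, 206.2]
tool_rot: [[-0.999, 0.037, 0.009], [0.037, 0.999, -0.006], [-0.009, -0.006, -1.0]]
ft_force: [0.1, -0.2, 0.9]
grip_width: 0.597
gripper_force: 0.0
```

```bash
python3 - <<'E'
from h import *
recheck((2,3,5,6))
plan(C[5],'B')
grab('scene','s8')
f=grab('wrist','w8')
for k in 'AD':
    print(k,[proj(f,(*B[k],6)).round().tolist()])
ov=cv2.imread('pics/w8.png')
for k in B:
    c,_=cv2.findContours(sil(f,*B[k],-.037,6).astype(np.uint8),cv2.RETR_EXTERNAL,2); cv2.drawContours(ov,c,-1,(255,255,0),1)
cv2.imwrite('pics/ov8.png',ov)
E
```

```text
2 [461.078, 272.998, 0.054, 0.772]
3 [461.278, 363.167, 0.046, 0.77]
5 [586.417, 275.655, 0.063, 0.848]
6 [595.343, 354.724, -0.097, 0.861]
t 20.8 now [ 4.30313e+02 -1.56658e+02  2.01227e+02 -3.70000e-02] w 0.6
to cleat [turn,x,y,z] [-0.1069, -0.1399, 0.4381, 0.0012]   carry [0.107, 0.0641, -0.5308, -0.0]
A [[322.0, 339.0]]
D [[322.0, 202.0]]
```

View pics/ov8.png

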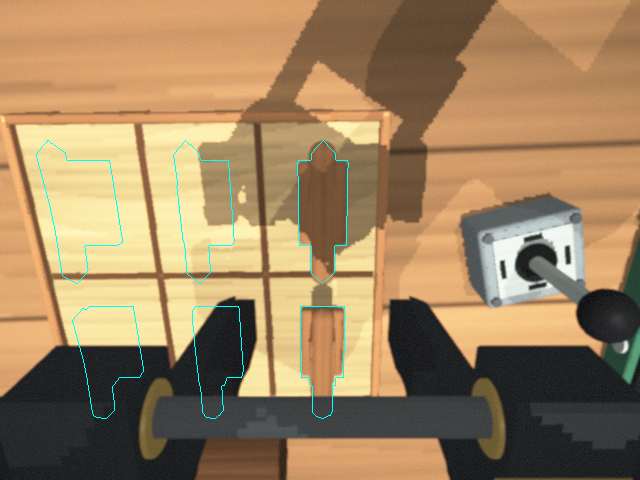

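The wrist view shows cleats in bays A and D exactly on their predicted outlines, centred in the bays. Next is cleat 5 to bay B.

>>> drive_tool([
  [0,0,-0.107,-0.14,0.438,0,0.4],
  [0,0,-0.107,-0.14,0.438,0,0.4],
  [0,0,-0.107,-0.14,0.438,0,0.4],
  [0,0,-0.107,-0.14,0.438,0,0.4],
  [0,0,-0.107,-0.14,0.438,0,0.4],
  [0,0,-0.107,-0.14,0.438,0,0.4],
  [0,0,-0.107,-0.14,0.438,0,0.4],
  [0,0,-0.107,-0.14,0.438,0,0.4],
  [0,0,-0.107,-0.14,0.438,0,0.4],
  [0,0,-0.107,-0.14,0.438,0,0.4],
  [0,0,-0.107,-0.14,0.438,0,0.4],
  [0,0,-0.107,-0.14,0.438,0,0.4],
])

```text
time: 21.9
tcp_pos: [586.5, 281.6, 197.3]
tool_rot: [[-0.997, -0.075, -0.003], [-0.075, 0.997, 0.001], [0.003, 0.001, -1.0]]
ft_force: [0.2, 0.5, -0.1]
grip_width: 0.601
gripper_force: 0.0
```

>>> drive_tool([
  [0,0,0,0,0,0.035,0.4],
  [0,0,0,0,0,0.075,0.4],
  [0,0,0,0,0,0.11,0.4],
  [0,0,0,0,0,0.135,0.4],
  [0,0,0,0,0,0.146,0.4],
  [0,0,0,0,0,0.146,0.4],
  [0,0,0,0,0,0.146,1],
  [0,0,0,0,0,0.146,1],
  [0,0,0,0,0,0.146,1],
  [0,0,0,0,0,0.146,1],
  [0,0,0,0,0,0.146,1],
  [0,0,0,0,0,0.146,1],
])

```text
time: 22.9
tcp_pos: [586.7, 276.1, 55.6]
tool_rot: [[-0.998, -0.07, 0.002], [-0.07, 0.998, 0.0], [-0.002, 0.0, -1.0]]
ft_force: [0.1, 0.2, 5.0]
grip_width: 0.245
gripper_force: 20.0
```

>>> drive_tool([
  [0,0,0,0,0,0,1],
  [0,0,0,0,0,-0.02,1],
  [0,0,0,0,0,-0.05,1],
  [0,0,0,0,0,-0.09,1],
  [0,0,0,0,0,-0.13,1],
  [0,0,0,0,0,-0.146,1],
  [0,0,0,0,0,-0.146,1],
])

```text
time: 23.48
tcp_pos: [587.5, 276.4, 205.2]
tool_rot: [[-0.997, -0.07, 0.008], [-0.07, 0.998, 0.002], [-0.008, 0.002, -1.0]]
ft_force: [-0.2, 0.1, -1.6]
grip_width: 0.25
gripper_force: 20.0
```

>>> drive_tool([
  [0,0,0.107,0.004,-0.03,0,1],
  [0,0,0.107,0.06,-0.5,0,1],
  [0,0,0.107,0.06,-0.5,0,1],
  [0,0,0.107,0.06,-0.5,0,1],
  [0,0,0.107,0.06,-0.5,0,1],
  [0,0,0.107,0.06,-0.5,0,1],
  [0,0,0.107,0.06,-0.5,0,1],
  [0,0,0.107,0.064,-0.531,0,1],
  [0,0,0.107,0.064,-0.531,0,1],
  [0,0,0.107,0.064,-0.531,0,1],
  [0,0,0.107,0.064,-0.531,0,1],
  [0,0,0.107,0.064,-0.531,0,1],
])

```text
time: 24.48
tcp_pos: [560.9, -213.7, 198.6]
tool_rot: [[-0.999, 0.037, -0.003], [0.037, 0.999, 0.002], [0.003, 0.002, -1.0]]
ft_force: [1.4, 0.9, -1.2]
grip_width: 0.248
gripper_force: 20.0
```

```bash
python3 - <<'E'
from h import *
s=ctrl.get_state(); R=np.array(s['tool_rot']).reshape(3,3)
now=(*s['tcp_pos'],np.arctan2(-R[0,1],R[1,1])); print(now, leg(now,(*B['B'],200,-.037)))
E
```

```text
(np.float64(560.9267514154033), np.float64(-213.72838506653096), np.float64(198.60326586601383), np.float64(-0.03694550472255004)) [0.0001, -0.0002, -0.0443, -0.0014]
```

>>> drive_tool([
  [0,0,0,0,-0.044,0,1],
  [0,0,0,0,-0.044,0,1],
  [0,0,0,0,-0.044,0,1],
  [0,0,0,0,-0.044,0,1],
])

```text
time: 24.82
tcp_pos: [559.9, -255.3, 199.0]
tool_rot: [[-0.999, 0.037, -0.002], [0.037, 0.999, 0.002], [0.002, 0.002, -1.0]]
ft_force: [-0.1, 1.1, -0.7]
grip_width: 0.246
gripper_force: 20.0
```

```bash
python3 - <<'E'
from h import *
s=ctrl.get_state(); R=np.array(s['tool_rot']).reshape(3,3)
now=(*s['tcp_pos'],np.arctan2(-R[0,1],R[1,1])); print(now, leg(now,(*B['B'],22,-.037)))
E
```

```text
(np.float64(559.9346865285115), np.float64(-255.34179376589884), np.float64(198.98133724042722), np.float64(-0.03714359123306504)) [-0.0001, 0.0003, -0.0027, 0.177]
```

Lowering into bay B with a 2 mm correction, then releasing and lifting.

>>> drive_tool([
  [0,0,0,0,-0.002,0.04,1],
  [0,0,0,0,-0.002,0.08,1],
  [0,0,0,0,-0.002,0.12,1],
  [0,0,0,0,-0.002,0.15,1],
  [0,0,0,0,-0.002,0.17,1],
  [0,0,0,0,-0.002,0.177,1],
  [0,0,0,0,-0.002,0.178,1],
  [0,0,0,0,-0.002,0.178,1],
  [0,0,0,0,-0.002,0.178,0.7],
  [0,0,0,0,-0.002,0.178,0.4],
  [0,0,0,0,-0.002,0.178,0.4],
  [0,0,0,0,-0.002,0.178,0.4],
])

```text
time: 25.82
tcp_pos: [560.5, -258.0, 23.1]
tool_rot: [[-0.999, 0.037, 0.001], [0.037, 0.999, -0.001], [-0.001, -0.001, -1.0]]
ft_force: [0.8, -0.5, 0.6]
grip_width: 0.502
gripper_force: 0.0
```

>>> drive_tool([
  [0,0,0,0,0,-0.03,0.4],
  [0,0,0,0,0,-0.07,0.4],
  [0,0,0,0,0,-0.11,0.4],
  [0,0,0,0,0,-0.15,0.4],
  [0,0,0,0,0,-0.178,0.4],
  [0,0,0,0,0,-0.178,0.4],
])

```text
time: 26.32
tcp_pos: [561.9, -259.1, 207.5]
tool_rot: [[-0.999, 0.037, 0.01], [0.037, 0.999, -0.007], [-0.01, -0.007, -1.0]]
ft_force: [0.5, -0.0, -0.1]
grip_width: 0.595
gripper_force: 0.0
```

```bash
python3 - <<'E'
from h import *
recheck((2,3,6))
plan((460.5,272.8,.052),'E')
E
```

```text
2 [461.568, 273.138, 0.029, 0.796]
3 [461.433, 362.922, 0.037, 0.771]
6 [594.944, 354.88, -0.1, 0.871]
t 26.4167 now [ 5.60368e+02 -2.58076e+02  2.01351e+02 -3.70000e-02] w 0.6
to cleat [turn,x,y,z] [-0.0889, 0.1194, 0.5268, 0.0014]   carry [0.089, 0.0613, -0.5233, -0.0]
```

>>> drive_tool([
  [0,0,0,0.06,0.263,0,0.4],
  [0,0,0,0.06,0.263,0,0.4],
  [0,0,0,0.06,0.263,0,0.4],
  [0,0,0,0.06,0.263,0,0.4],
  [0,0,0,0.06,0.263,0,0.4],
  [0,0,0,0.06,0.263,0,0.4],
  [0,0,0,0.06,0.263,0,0.4],
  [0,0,0,0.06,0.263,0,0.4],
])

```text
time: 27.08
tcp_pos: [508.2, 10.7, 199.2]
tool_rot: [[-0.999, 0.033, -0.004], [0.033, 0.999, 0.001], [0.004, 0.001, -1.0]]
ft_force: [0.3, 0.6, -0.4]
grip_width: 0.602
gripper_force: 0.0
```

>>> drive_tool([
  [0,0,-0.089,0.059,0.264,0,0.4],
  [0,0,-0.089,0.059,0.264,0,0.4],
  [0,0,-0.089,0.059,0.264,0,0.4],
  [0,0,-0.089,0.059,0.264,0,0.4],
  [0,0,-0.089,0.059,0.264,0,0.4],
  [0,0,-0.089,0.059,0.264,0,0.4],
  [0,0,-0.089,0.059,0.264,0,0.4],
  [0,0,-0.089,0.059,0.264,0,0.4],
  [0,0,-0.089,0.059,0.264,0,0.4],
])

```text
time: 27.83
tcp_pos: [460.7, 272.7, 199.2]
tool_rot: [[-0.999, -0.053, -0.002], [-0.053, 0.999, -0.001], [0.002, -0.001, -1.0]]
ft_force: [0.1, -0.4, -0.5]
grip_width: 0.603
gripper_force: 0.0
```

>>> drive_tool([
  [0,0,0,0,0,0.035,0.4],
  [0,0,0,0,0,0.075,0.4],
  [0,0,0,0,0,0.11,0.4],
  [0,0,0,0,0,0.135,0.4],
  [0,0,0,0,0,0.146,0.4],
  [0,0,0,0,0,0.146,0.4],
  [0,0,0,0,0,0.146,1],
  [0,0,0,0,0,0.146,1],
  [0,0,0,0,0,0.146,1],
  [0,0,0,0,0,0.146,1],
  [0,0,0,0,0,0.146,1],
  [0,0,0,0,0,0.146,1],
])

```text
time: 28.83
tcp_pos: [461.1, 273.0, 55.3]
tool_rot: [[-0.999, -0.052, 0.001], [-0.052, 0.999, 0.0], [-0.001, 0.0, -1.0]]
ft_force: [-0.3, -1.0, 4.2]
grip_width: 0.245
gripper_force: 20.0
```

>>> drive_tool([
  [0,0,0,0,0,0,1],
  [0,0,0,0,0,-0.02,1],
  [0,0,0,0,0,-0.05,1],
  [0,0,0,0,0,-0.09,1],
  [0,0,0,0,0,-0.13,1],
  [0,0,0,0,0,-0.146,1],
  [0,0,0,0,0,-0.146,1],
])

```text
time: 29.42
tcp_pos: [461.9, 273.6, 204.4]
tool_rot: [[-0.999, -0.053, 0.007], [-0.053, 0.999, 0.002], [-0.007, 0.002, -1.0]]
ft_force: [-0.0, -0.8, -1.4]
grip_width: 0.249
gripper_force: 20.0
```

>>> drive_tool([
  [0,0,0,0.004,-0.03,0,1],
  [0,0,0,0.031,-0.262,0,1],
  [0,0,0,0.031,-0.262,0,1],
  [0,0,0,0.031,-0.262,0,1],
  [0,0,0,0.031,-0.262,0,1],
  [0,0,0,0.031,-0.262,0,1],
  [0,0,0,0.031,-0.262,0,1],
  [0,0,0,0.031,-0.262,0,1],
])

```text
time: 30.08
tcp_pos: [442.8, 6.2, 199.0]
tool_rot: [[-0.999, -0.048, -0.003], [-0.048, 0.999, -0.0], [0.003, -0.0, -1.0]]
ft_force: [-0.4, 0.5, -1.9]
grip_width: 0.248
gripper_force: 20.0
```

>>> drive_tool([
  [0,0,0.089,0.03,-0.261,0,1],
  [0,0,0.089,0.03,-0.261,0,1],
  [0,0,0.089,0.03,-0.261,0,1],
  [0,0,0.089,0.03,-0.261,0,1],
  [0,0,0.089,0.03,-0.261,0,1],
  [0,0,0.089,0.03,-0.261,0,1],
  [0,0,0.089,0.03,-0.261,0,1],
  [0,0,0.089,0.03,-0.261,0,1],
  [0,0,0.089,0.03,-0.261,0,1],
  [0,0,0.089,0.03,-0.261,0,1],
])

```text
time: 30.92
tcp_pos: [427.2, -250.7, 199.8]
tool_rot: [[-0.999, 0.036, -0.001], [0.036, 0.999, 0.002], [0.001, 0.002, -1.0]]
ft_force: [-0.2, -0.5, -1.6]
grip_width: 0.247
gripper_force: 20.0
```

```bash
python3 - <<'E'
from h import *
s=ctrl.get_state(); R=np.array(s['tool_rot']).reshape(3,3)
now=(*s['tcp_pos'],np.arctan2(-R[0,1],R[1,1])); print(now, leg(now,(*B['E'],22,-.037)))
E
```

```text
(np.float64(427.1517391215353), np.float64(-250.71245024379945), np.float64(199.83565814582312), np.float64(-0.03559594243519036)) [0.0014, 0.0006, -0.0023, 0.1778]
```

>>> drive_tool([
  [0,0,0,0,-0.001,0.04,1],
  [0,0,0,0,-0.001,0.08,1],
  [0,0,0,0,-0.001,0.12,1],
  [0,0,0,0,-0.001,0.15,1],
  [0,0,0,0,-0.001,0.17,1],
  [0,0,0,0,-0.001,0.177,1],
  [0,0,0,0,-0.001,0.178,1],
  [0,0,0,0,-0.001,0.178,1],
  [0,0,0,0,-0.001,0.178,0.7],
  [0,0,0,0,-0.001,0.178,0.4],
  [0,0,0,0,-0.001,0.178,0.4],
  [0,0,0,0,-0.001,0.178,0.4],
])

```text
time: 31.92
tcp_pos: [427.4, -253.6, 23.2]
tool_rot: [[-0.999, 0.037, 0.001], [0.037, 0.999, -0.001], [-0.001, -0.001, -1.0]]
ft_force: [-0.3, 0.0, -0.8]
grip_width: 0.504
gripper_force: 0.0
```

>>> drive_tool([
  [0,0,0,0,0,-0.03,0.4],
  [0,0,0,0,0,-0.07,0.4],
  [0,0,0,0,0,-0.11,0.4],
  [0,0,0,0,0,-0.15,0.4],
  [0,0,0,0,0,-0.178,0.4],
  [0,0,0,0,0,-0.178,0.4],
])

```text
time: 32.42
tcp_pos: [428.6, -254.8, 206.4]
tool_rot: [[-0.999, 0.037, 0.008], [0.037, 0.999, -0.008], [-0.008, -0.008, -1.0]]
ft_force: [-0.5, -0.0, 0.0]
grip_width: 0.6
gripper_force: 0.0
```

```bash
python3 - <<'E'
from h import *
recheck((3,6))
plan(C[6],'C')
E
```

```text
3 [461.389, 362.841, 0.041, 0.771]
6 [595.003, 354.741, -0.097, 0.87]
t 32.5167 now [ 4.27136e+02 -2.53518e+02  2.01256e+02 -3.70000e-02] w 0.6
to cleat [turn,x,y,z] [0.0631, -0.1446, 0.6143, 0.0013]   carry [-0.063, -0.0328, -0.7103, -0.0]
```

>>> drive_tool([
  [0,0,0,-0.072,0.307,0,0.4],
  [0,0,0,-0.072,0.307,0,0.4],
  [0,0,0,-0.072,0.307,0,0.4],
  [0,0,0,-0.072,0.307,0,0.4],
  [0,0,0,-0.072,0.307,0,0.4],
  [0,0,0,-0.072,0.307,0,0.4],
  [0,0,0,-0.072,0.307,0,0.4],
  [0,0,0,-0.072,0.307,0,0.4],
  [0,0,0,-0.072,0.307,0,0.4],
  [0,0,0,-0.072,0.307,0,0.4],
])

```text
time: 33.35
tcp_pos: [509.8, 51.6, 198.9]
tool_rot: [[-0.999, 0.034, -0.003], [0.034, 0.999, 0.0], [0.003, 0.0, -1.0]]
ft_force: [0.5, -0.2, -1.1]
grip_width: 0.601
gripper_force: 0.0
```

>>> drive_tool([
  [0,0,0.063,-0.073,0.307,0,0.4],
  [0,0,0.063,-0.073,0.307,0,0.4],
  [0,0,0.063,-0.073,0.307,0,0.4],
  [0,0,0.063,-0.073,0.307,0,0.4],
  [0,0,0.063,-0.073,0.307,0,0.4],
  [0,0,0.063,-0.073,0.307,0,0.4],
  [0,0,0.063,-0.073,0.307,0,0.4],
  [0,0,0.063,-0.073,0.307,0,0.4],
  [0,0,0.063,-0.073,0.307,0,0.4],
  [0,0,0.063,-0.073,0.307,0,0.4],
  [0,0,0.063,-0.073,0.307,0,0.4],
])

```text
time: 34.27
tcp_pos: [594.9, 352.8, 199.7]
tool_rot: [[-0.995, 0.101, -0.002], [0.101, 0.995, -0.001], [0.001, -0.001, -1.0]]
ft_force: [0.8, 0.0, -0.2]
grip_width: 0.603
gripper_force: 0.0
```

>>> drive_tool([
  [0,0,0,0,0,0.035,0.4],
  [0,0,0,0,0,0.075,0.4],
  [0,0,0,0,0,0.11,0.4],
  [0,0,0,0,0,0.135,0.4],
  [0,0,0,0,0,0.146,0.4],
  [0,0,0,0,0,0.146,0.4],
  [0,0,0,0,0,0.146,1],
  [0,0,0,0,0,0.146,1],
  [0,0,0,0,0,0.146,1],
  [0,0,0,0,0,0.146,1],
  [0,0,0,0,0,0.146,1],
  [0,0,0,0,0,0.146,1],
])

```text
time: 35.27
tcp_pos: [594.9, 354.9, 55.6]
tool_rot: [[-0.995, 0.1, 0.002], [0.1, 0.995, 0.0], [-0.001, 0.001, -1.0]]
ft_force: [-0.7, -1.6, 5.4]
grip_width: 0.25
gripper_force: 20.0
```

>>> drive_tool([
  [0,0,0,0,0,0,1],
  [0,0,0,0,0,-0.02,1],
  [0,0,0,0,0,-0.05,1],
  [0,0,0,0,0,-0.09,1],
  [0,0,0,0,0,-0.13,1],
  [0,0,0,0,0,-0.146,1],
  [0,0,0,0,0,-0.146,1],
])

```text
time: 35.85
tcp_pos: [595.7, 355.4, 205.5]
tool_rot: [[-0.995, 0.099, 0.008], [0.099, 0.995, 0.003], [-0.008, 0.004, -1.0]]
ft_force: [0.1, 0.6, -0.9]
grip_width: 0.246
gripper_force: 20.0
```

>>> drive_tool([
  [0,0,0,-0.001,-0.03,0,1],
  [0,0,0,-0.016,-0.355,0,1],
  [0,0,0,-0.016,-0.355,0,1],
  [0,0,0,-0.016,-0.355,0,1],
  [0,0,0,-0.016,-0.355,0,1],
  [0,0,0,-0.016,-0.355,0,1],
  [0,0,0,-0.016,-0.355,0,1],
  [0,0,0,-0.016,-0.355,0,1],
  [0,0,0,-0.016,-0.355,0,1],
  [0,0,0,-0.016,-0.355,0,1],
  [0,0,0,-0.016,-0.355,0,1],
])

```text
time: 36.77
tcp_pos: [574.5, -1.4, 198.8]
tool_rot: [[-0.995, 0.103, -0.003], [0.103, 0.995, 0.001], [0.003, 0.001, -1.0]]
ft_force: [-0.1, -0.4, -0.8]
grip_width: 0.248
gripper_force: 20.0
```

>>> drive_tool([
  [0,0,-0.063,-0.017,-0.355,0,1],
  [0,0,-0.063,-0.017,-0.355,0,1],
  [0,0,-0.063,-0.017,-0.355,0,1],
  [0,0,-0.063,-0.017,-0.355,0,1],
  [0,0,-0.063,-0.017,-0.355,0,1],
  [0,0,-0.063,-0.017,-0.355,0,1],
  [0,0,-0.063,-0.017,-0.355,0,1],
  [0,0,-0.063,-0.017,-0.355,0,1],
  [0,0,-0.063,-0.017,-0.355,0,1],
  [0,0,-0.063,-0.017,-0.355,0,1],
  [0,0,-0.063,-0.017,-0.355,0,1],
  [0,0,-0.063,-0.017,-0.355,0,1],
])

```text
time: 37.77
tcp_pos: [557.3, -353.0, 199.7]
tool_rot: [[-0.999, 0.035, -0.001], [0.035, 0.999, 0.002], [0.001, 0.001, -1.0]]
ft_force: [-0.6, -0.8, -1.1]
grip_width: 0.246
gripper_force: 20.0
```

```bash
python3 - <<'E'
from h import *
s=ctrl.get_state(); R=np.array(s['tool_rot']).reshape(3,3)
now=(*s['tcp_pos'],np.arctan2(-R[0,1],R[1,1])); print(now, leg(now,(*B['C'],22,-.037)))
E
```

```text
(np.float64(557.2859956142258), np.float64(-353.0094338018936), np.float64(199.69465758852968), np.float64(-0.03501733916197564)) [0.002, 0.0012, -0.002, 0.1777]
```

>>> drive_tool([
  [0,0,0,0.001,-0.001,0.04,1],
  [0,0,0,0.001,-0.001,0.08,1],
  [0,0,0,0.001,-0.001,0.12,1],
  [0,0,0,0.001,-0.001,0.15,1],
  [0,0,0,0.001,-0.001,0.17,1],
  [0,0,0,0.001,-0.001,0.177,1],
  [0,0,0,0.001,-0.001,0.178,1],
  [0,0,0,0.001,-0.001,0.178,1],
  [0,0,0,0.001,-0.001,0.178,0.7],
  [0,0,0,0.001,-0.001,0.178,0.4],
  [0,0,0,0.001,-0.001,0.178,0.4],
  [0,0,0,0.001,-0.001,0.178,0.4],
])

```text
time: 38.77
tcp_pos: [555.9, -356.0, 23.1]
tool_rot: [[-0.999, 0.037, 0.001], [0.037, 0.999, -0.001], [-0.001, -0.001, -1.0]]
ft_force: [0.0, -0.1, -0.6]
grip_width: 0.503
gripper_force: 0.0
```

>>> drive_tool([
  [0,0,0,0,0,-0.03,0.4],
  [0,0,0,0,0,-0.07,0.4],
  [0,0,0,0,0,-0.11,0.4],
  [0,0,0,0,0,-0.15,0.4],
  [0,0,0,0,0,-0.178,0.4],
  [0,0,0,0,0,-0.178,0.4],
])

```text
time: 39.27
tcp_pos: [557.1, -357.2, 208.0]
tool_rot: [[-0.999, 0.037, 0.009], [0.037, 0.999, -0.008], [-0.009, -0.008, -1.0]]
ft_force: [0.9, 0.1, 0.4]
grip_width: 0.6
gripper_force: 0.0
```

```bash
python3 - <<'E'
from h import *
recheck((3,))
plan((460.3,363.1,.035),'F')
E
```

```text
3 [461.383, 363.468, 0.043, 0.791]
t 39.3667 now [ 5.55707e+02 -3.56015e+02  2.01365e+02 -3.70000e-02] w 0.6
to cleat [turn,x,y,z] [-0.0719, 0.1219, 0.7151, 0.0014]   carry [0.072, 0.0622, -0.7114, -0.0]
```

>>> drive_tool([
  [0,0,0,0.061,0.357,0,0.4],
  [0,0,0,0.061,0.357,0,0.4],
  [0,0,0,0.061,0.357,0,0.4],
  [0,0,0,0.061,0.357,0,0.4],
  [0,0,0,0.061,0.357,0,0.4],
  [0,0,0,0.061,0.357,0,0.4],
  [0,0,0,0.061,0.357,0,0.4],
  [0,0,0,0.061,0.357,0,0.4],
  [0,0,0,0.061,0.357,0,0.4],
  [0,0,0,0.061,0.357,0,0.4],
  [0,0,0,0.061,0.357,0,0.4],
  [0,0,0,0.061,0.357,0,0.4],
])

```text
time: 40.37
tcp_pos: [507.7, 2.6, 199.5]
tool_rot: [[-0.999, 0.037, -0.002], [0.037, 0.999, 0.0], [0.002, 0.0, -1.0]]
ft_force: [-1.0, 0.1, 0.1]
grip_width: 0.599
gripper_force: 0.0
```

>>> drive_tool([
  [0,0,-0.072,0.061,0.358,0,0.4],
  [0,0,-0.072,0.061,0.358,0,0.4],
  [0,0,-0.072,0.061,0.358,0,0.4],
  [0,0,-0.072,0.061,0.358,0,0.4],
  [0,0,-0.072,0.061,0.358,0,0.4],
  [0,0,-0.072,0.061,0.358,0,0.4],
  [0,0,-0.072,0.061,0.358,0,0.4],
  [0,0,-0.072,0.061,0.358,0,0.4],
  [0,0,-0.072,0.061,0.358,0,0.4],
  [0,0,-0.072,0.061,0.358,0,0.4],
  [0,0,-0.072,0.061,0.358,0,0.4],
  [0,0,-0.072,0.061,0.358,0,0.4],
])

```text
time: 41.37
tcp_pos: [460.9, 361.6, 199.8]
tool_rot: [[-0.999, -0.034, -0.001], [-0.034, 0.999, -0.001], [0.001, -0.001, -1.0]]
ft_force: [-0.1, 0.1, -0.4]
grip_width: 0.601
gripper_force: 0.0
```

>>> drive_tool([
  [0,0,0,0,0,0.035,0.4],
  [0,0,0,0,0,0.075,0.4],
  [0,0,0,0,0,0.11,0.4],
  [0,0,0,0,0,0.135,0.4],
  [0,0,0,0,0,0.146,0.4],
  [0,0,0,0,0,0.146,0.4],
  [0,0,0,0,0,0.146,1],
  [0,0,0,0,0,0.146,1],
  [0,0,0,0,0,0.146,1],
  [0,0,0,0,0,0.146,1],
  [0,0,0,0,0,0.146,1],
  [0,0,0,0,0,0.146,1],
])

```text
time: 42.37
tcp_pos: [460.4, 363.3, 55.5]
tool_rot: [[-0.999, -0.035, 0.001], [-0.035, 0.999, 0.001], [-0.001, 0.001, -1.0]]
ft_force: [-0.5, -1.2, 6.1]
grip_width: 0.248
gripper_force: 20.0
```

>>> drive_tool([
  [0,0,0,0,0,0,1],
  [0,0,0,0,0,-0.02,1],
  [0,0,0,0,0,-0.05,1],
  [0,0,0,0,0,-0.09,1],
  [0,0,0,0,0,-0.13,1],
  [0,0,0,0,0,-0.146,1],
  [0,0,0,0,0,-0.146,1],
])

```text
time: 42.95
tcp_pos: [461.2, 363.8, 204.9]
tool_rot: [[-0.999, -0.035, 0.007], [-0.035, 0.999, 0.004], [-0.007, 0.003, -1.0]]
ft_force: [-1.1, -0.3, -1.1]
grip_width: 0.253
gripper_force: 20.0
```

>>> drive_tool([
  [0,0,0,0.003,-0.03,0,1],
  [0,0,0,0.031,-0.356,0,1],
  [0,0,0,0.031,-0.356,0,1],
  [0,0,0,0.031,-0.356,0,1],
  [0,0,0,0.031,-0.356,0,1],
  [0,0,0,0.031,-0.356,0,1],
  [0,0,0,0.031,-0.356,0,1],
  [0,0,0,0.031,-0.356,0,1],
  [0,0,0,0.031,-0.356,0,1],
  [0,0,0,0.031,-0.356,0,1],
  [0,0,0,0.031,-0.356,0,1],
  [0,0,0,0.031,-0.356,0,1],
])

```text
time: 43.95
tcp_pos: [441.1, 6.7, 199.6]
tool_rot: [[-0.999, -0.035, -0.002], [-0.035, 0.999, 0.001], [0.002, 0.001, -1.0]]
ft_force: [-0.2, -0.4, -2.0]
grip_width: 0.249
gripper_force: 20.0
```

>>> drive_tool([
  [0,0,0.072,0.031,-0.355,0,1],
  [0,0,0.072,0.031,-0.355,0,1],
  [0,0,0.072,0.031,-0.355,0,1],
  [0,0,0.072,0.031,-0.355,0,1],
  [0,0,0.072,0.031,-0.355,0,1],
  [0,0,0.072,0.031,-0.355,0,1],
  [0,0,0.072,0.031,-0.355,0,1],
  [0,0,0.072,0.031,-0.355,0,1],
  [0,0,0.072,0.031,-0.355,0,1],
  [0,0,0.072,0.031,-0.355,0,1],
  [0,0,0.072,0.031,-0.355,0,1],
  [0,0,0.072,0.031,-0.355,0,1],
])

```text
time: 44.95
tcp_pos: [423.8, -347.7, 200.0]
tool_rot: [[-0.999, 0.035, -0.001], [0.035, 0.999, 0.001], [0.001, 0.001, -1.0]]
ft_force: [0.3, 0.4, -1.2]
grip_width: 0.248
gripper_force: 20.0
```

```bash
python3 - <<'E'
from h import *
s=ctrl.get_state(); R=np.array(s['tool_rot']).reshape(3,3)
now=(*s['tcp_pos'],np.arctan2(-R[0,1],R[1,1])); print(now, leg(now,(*B['F'],22,-.037)))
E
```

```text
(np.float64(423.78788411357544), np.float64(-347.74934545684664), np.float64(199.996698387022), np.float64(-0.034696098362226216)) [0.0023, 0.0007, -0.0023, 0.178]
```

>>> drive_tool([
  [0,0,0,0,-0.001,0.04,1],
  [0,0,0,0,-0.001,0.08,1],
  [0,0,0,0,-0.001,0.12,1],
  [0,0,0,0,-0.001,0.15,1],
  [0,0,0,0,-0.001,0.17,1],
  [0,0,0,0,-0.001,0.177,1],
  [0,0,0,0,-0.001,0.178,1],
  [0,0,0,0,-0.001,0.178,1],
  [0,0,0,0,-0.001,0.178,0.7],
  [0,0,0,0,-0.001,0.178,0.4],
  [0,0,0,0,-0.001,0.178,0.4],
  [0,0,0,0,-0.001,0.178,0.4],
])

```text
time: 45.95
tcp_pos: [423.3, -350.8, 23.2]
tool_rot: [[-0.999, 0.037, 0.001], [0.037, 0.999, -0.001], [-0.001, -0.001, -1.0]]
ft_force: [-0.3, 0.3, 0.2]
grip_width: 0.507
gripper_force: 0.0
```

>>> drive_tool([
  [0,0,0,0,0,-0.03,0.4],
  [0,0,0,0,0,-0.07,0.4],
  [0,0,0,0,0,-0.11,0.4],
  [0,0,0,0,0,-0.15,0.4],
  [0,0,0,-0.01,0.02,-0.19,0.4],
  [0,0,0,-0.02,0.05,-0.23,0.4],
  [0,0,0,-0.04,0.09,-0.27,0.4],
  [0,0,0,-0.05,0.13,-0.31,0.4],
  [0,0,0,-0.06,0.16,-0.33,0.4],
  [0,0,0,-0.06,0.17,-0.33,0.4],
  [0,0,0,-0.06,0.17,-0.33,0.4],
  [0,0,0,-0.06,0.17,-0.33,0.4],
])

```text
time: 46.95
tcp_pos: [489.8, -181.3, 354.4]
tool_rot: [[-0.999, 0.034, 0.003], [0.034, 0.999, -0.002], [-0.003, -0.002, -1.0]]
ft_force: [0.0, -0.5, -0.2]
grip_width: 0.599
gripper_force: 0.0
```

```bash
python3 - <<'E'
from h import *
s=ctrl.get_state(); print(s['time'],s['tcp_pos'])
f=grab('wrist','w9'); ov=cv2.imread('pics/w9.png'); grab('scene','s9')
for k in B:
    c,_=cv2.findContours(sil(f,*B[k],-.037,6).astype(np.uint8),cv2.RETR_EXTERNAL,2); cv2.drawContours(ov,c,-1,(255,255,0),1)
cv2.imwrite('pics/ov9.png',ov)
A=cv2.imread('pics/scene5.png')[150:350,120:360]; B2=cv2.imread('pics/s9.png')[150:350,120:360]
cv2.imwrite('pics/s9c.png',cv2.resize(B2,None,fx=3,fy=3,interpolation=cv2.INTER_CUBIC))
E
```

```text
46.95 [ 489.80980046 -181.33079161  354.39934175]
```

View pics/ov9.png

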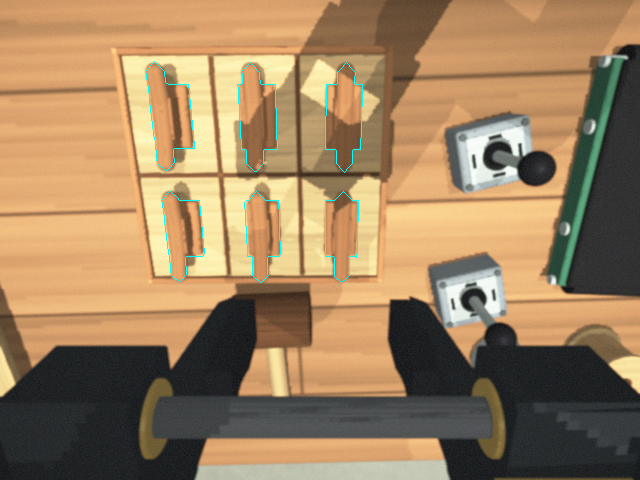

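View pics/s9c.png

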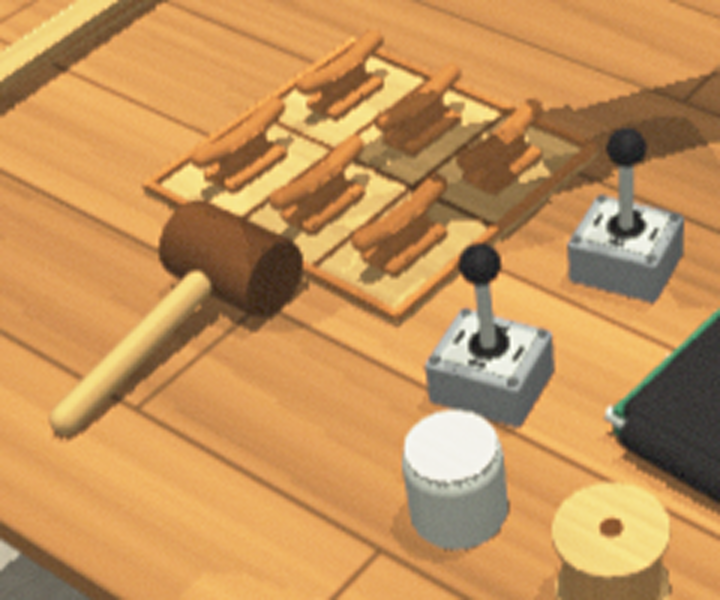

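All six cleats stand on their outlines in the middle of their bays. Both knobs sit at their upright predictions (scene (329,199) and (280,238)), and the bystanders haven't moved. Handing in.

```bash
python3 -c "
from workcell import ctrl
print(ctrl.hand_in())"
```

```text
the job is handed in; nothing more can be done
None
```

Job handed in at about 47 s. In the last camera check both toggles were upright, all six cleats stood centred one to a bay, and the spool, mallet and tin looked undisturbed; the hand-in call returned no verdict.

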